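Serve chocolates with the scoop

TASK

Draw the scoop out from under the monitor riser by its bowl, set it down in the open and take it again by its handle. Scoop chocolates out of the snack tray and tip at least three of them into the serving bowl: no bare fingers on the chocolates, none spilled, every one ends in the bowl or still in the tray. Then lay the scoop down, right way up and empty, on the cork mat, and leave the mug, jar and stapler where they stand.

Things in the scene. Friction and masses are not known exactly. Their poses are not given: they have to be found in the camera images.
- scoop: Steel scoop with black bar handle, 0.16 kg, standing level on its flat-bottomed open bowl. Origin under the bowl's middle, x to the open nose, z up. Bowl 85 mm long (x -42.5..+42.5), 62 mm wide outside, sides parallel, walls and floor 2.5 mm; back wall and sides 34 mm high, sides slope from x = +8 mm down to 8 mm at the lip. Steel slippery. At first the handle is under the riser.
- scoop_lip (a point): Middle of the scoop's front lip (1.5 mm thick), at its underside: (42.5, 0, 0) mm in the scoop's frame.
- scoop_grip (a point): A good place to hold the handle: on its axis, 60 mm along it from the back wall, at (-99.6, 0, 48.3) mm in the scoop's frame. The handle is a straight bar 115 mm long, 18 mm wide (y), 14 mm thick, that starts on the back wall at (-42.5, 0, 30) mm and climbs backwards at 0.31 rad (18 degrees).
- scoop_tail (a point): Rear end of the handle's axis: (-152, 0, 65.1) mm in the scoop's frame; its top is 72 mm over the desk.
- riser: Fixed wooden monitor riser (low shelf), 400 (x) x 240 (y) mm, top 97 mm high, 82 mm clear underneath. Its long front, at y = -120 mm of its frame, is open and faces the middle of the desk; sides and back are closed. Origin on the desk under its middle. A desk phone and books stand on its rear half, up to 60 mm high.
- tray: Fixed plywood snack tray, open on top. Origin under its middle, x along it to the high end. Inside 230 (x) x 86 (y) mm, walls and floor 5 mm (inner floor 5 mm over the desk). High end (+x) and sides 60 mm high; the low end (-x) 25 mm, the sides sloping down to it over the last 60 mm. Eight chocolates in rows of two, from the high end on; the 95 mm inside the low end start empty.
- bowl: White ceramic serving bowl, loose, 0.33 kg, origin under its middle, z up. Rim diameter 124 mm, height 55 mm, empty at the start.
- mat: Thin cork mat fixed on the desk, 210 (x) x 130 (y) x 3 mm, origin under its middle.
- mug: Bystander: loose white mug, 80 mm across plus a handle on its own +y side, 95 mm high, origin under its middle. It may stand on either side of the bowl.
- jar: Bystander: loose lidded glass jar, 64 mm across, 85 mm high, origin under its middle.
- stapler: Bystander: loose black stapler, 135 mm long (y), 34 mm wide, 52 mm high, origin under its middle.
- choc0: A chocolate wrapped in slippery gold foil with a brown paper base: roundish, 26 mm across, 24 mm high, flat 13 mm across at top and bottom, 13 g; origin at its middle. All eight are alike.
- choc1: A chocolate wrapped in slippery gold foil with a brown paper base: roundish, 26 mm across, 24 mm high, flat 13 mm across at top and bottom, 13 g; origin at its middle. As choc0.
- choc2: A chocolate wrapped in slippery gold foil with a brown paper base: roundish, 26 mm across, 24 mm high, flat 13 mm across at top and bottom, 13 g; origin at its middle. As choc0.
- choc3: A chocolate wrapped in slippery gold foil with a brown paper base: roundish, 26 mm across, 24 mm high, flat 13 mm across at top and bottom, 13 g; origin at its middle. As choc0.
- choc4: A chocolate wrapped in slippery gold foil with a brown paper base: roundish, 26 mm across, 24 mm high, flat 13 mm across at top and bottom, 13 g; origin at its middle. As choc0.
- choc5: A chocolate wrapped in slippery gold foil with a brown paper base: roundish, 26 mm across, 24 mm high, flat 13 mm across at top and bottom, 13 g; origin at its middle. As choc0.
- choc6: A chocolate wrapped in slippery gold foil with a brown paper base: roundish, 26 mm across, 24 mm high, flat 13 mm across at top and bottom, 13 g; origin at its middle. As choc0.
- choc7: A chocolate wrapped in slippery gold foil with a brown paper base: roundish, 26 mm across, 24 mm high, flat 13 mm across at top and bottom, 13 g; origin at its middle. As choc0.
Not all that is in view belongs to the job. Leave any green or purple look-alike of the bowl alone.

How it is judged:
By the outcome, as a careful person would: the job done as asked, in the order asked, and still so for the second after the job is handed in, with the robot touching nothing.
It also fails if it takes over 67 s, if anything falls off the work surface, if the arm or the gripper's body presses on something with over 40 N, if the wrist force passes 120 N, or if a joint passes its speed limit or range.

ROBOT

A 6-joint arm with a two-finger parallel gripper is mounted at the origin on the work surface. World frame = base frame: x ahead of the robot, y to its left, z up, the work surface at z = 0. Lengths are in mm, angles in rad, forces in N, time in s.
With the tool pointing down it reaches from about 300 to 775 mm from the base axis. Payload 14.6 kg.
Tool frame: the origin (TCP) lies between the finger pads; the fingertips stand manip.nose_length ahead of it and the grasp point (between the pads) lies 11 mm behind it (manip.nose_length is the distance from the TCP to the fingertips, in mm); z points along the fingers, y is the line along which they close (so a half turn about z gives the same grasp; the last joint's range is limited). The gripper opens to 94 mm and grips with 3 to 60 N. Pads are 16 mm wide; open, the fingers measure 119 mm over their backs; the gripper's body (75 mm by 177 mm) begins 78 mm behind the grasp point.
Start: joints at [1.188, 0.3, 1.521, -0, 1.321, -0.067], TCP at [170.815, 522.792, 213.446] pointing down, gripper open.
Joint ranges: [-3.03, 3.03], [-0.79, 2.21], [0.23, 2.52], [-1.04, 4.18], [0, 3.07], [-2.55, 2.55]. Speed limits (rad/s): [2.22, 2.22, 2.57, 3.14, 3.14, 3.14].

INTERFACE

Orientations are given as [roll, pitch, yaw] about the fixed x, y, z axes, in that order (R = Rz(yaw) Ry(pitch) Rx(roll)).
In Python, from cell import manip, cams, job gives the robot as it stands.
- The arm moves only by the tool jog_arm, never from a script. Its argument "commands" is a list of rows, each an object of numbers: "dx", "dy", "dz": the shift along the tool's x, y, z each as a share of 40 mm, from -1 to 1; "ax", "ay", "az": the turn, a rotation vector about the tool's x, y, z each as a share of 10 degrees, from -1 to 1; "gripper": the closure, from 0 (fully open) to 1 (shut). A call has 1 to 10 rows; each row shifts and turns the commanded pose from where the row before left it, along the tool's axes as they then stand; what a row does not reach is not made up. A row lasts 1/8 s, in which the tool goes at most 62.5 mm and 10.7 degrees, less where a joint would pass 70% of its speed; a pose out of reach is approached as far as the arm can. A call with a number of a shift or a turn outside -1 to 1 is refused whole. A call with a gripper value outside its range is refused whole. The fingers move at their own pace and stop on an object; "squeeze" is the grip in N (left out, the last holds). Time passes only in rows, so rows that do not move let the fingers close. It gives the time, the measured TCP pose, the force, the opening and the grip force at its end, in the units of the state.
- manip.read_state(): the state, without advancing time (a new reading comes with each control period).
- cams.camera(name): name is "scene" or "top" or "wrist"; returns a dict with "image" (480x640x3 uint8, red, green, blue), "fx", "fy", "cx", "cy" (pixels), "world_to_cam" (4x4, takes a point from world to camera coordinates). Camera axes: x right, y down, z forward; pixel columns grow to the right and rows downward; lengths in mm; the calibration is good to about 2 mm. The wrist camera is an equidistant fisheye: a pixel r from the principal point sees the ray r / f radians off the axis. A picture is of the moment at which its call begins. There is no depth.
- job.sign_off(): hands the job in; it is judged then, once.
The state is a dict: "clock": time; "joints": joint angles; "qd": joint speeds; "effort": joint torques, N m; "eef_pos": TCP position; "eef_rot": TCP orientation; "wrist_force": force on the tool from outside, world axes, zero at the start; "moment": the same for the moment, N m; "finger_gap": finger opening in mm; "finger_force": force on a finger pad.
Only numpy, scipy, OpenCV 4.12 (cv2) and the standard library are available. Lean on these libraries where they do the work, as an engineer would, in place of code of your own. Each camera call takes 0.05 s, during which the arm holds its last target. There are 200 camera calls.

## Working session

There is one attempt and no reset: what is moved stays moved. The work goes in short steps, Python scripts to look and compute and a tool call to move; the robot and the scene stay as the last step left them, time stands still between calls to the robot, and variables do not carry over. Pictures are saved under pics/ and viewed, at most 10 in all, crops included, and the job is handed in when it is done.

Besides the shell and the picture viewer there is one more tool, called by a JSON object that holds its "api" and its "payload", one argument or row to a line. jog_arm: Moves the arm, as the interface text tells. Shift numbers are shares of 40 mm and turn numbers shares of 10 degrees, none past 1 either way. Its arguments: {"type":"object","properties":{"commands":{"type":"array"},"squeeze":{"type":"number"}},"required":["commands"]}

```bash
ls; mkdir -p pics; python3 - <<'E'
from cell import manip,cams,job
import cv2,numpy as np
print(manip.read_state(), manip.nose_length)
ims=[]
for n in ("scene","top"):
    c=cams.camera(n); print(n,c["fx"],c["fy"],c["cx"],c["cy"],np.round(c["world_to_cam"],4).tolist())
    np.save(f"{n}.npy",c["image"]); 
    cv2.imwrite(f"pics/{n}0.png",cv2.resize(c["image"][:,:,::-1],(800,600)))
E
```

```text
pics
{'clock': 0.0, 'joints': array([ 1.18839444e+00,  3.00485905e-01,  1.52160594e+00,  4.84289945e-05,
        1.32073814e+00, -6.65979423e-02]), 'qd': array([ 6.92753429e-05,  1.62542684e-04,  1.52965032e-03, -1.85141951e-04,
        1.33238146e-03,  9.90347457e-04]), 'effort': array([ 9.66912557e-04, -5.31803298e+01, -3.52722323e+01,  7.08350586e-02,
        2.44040682e-02, -5.50211814e-05]), 'eef_pos': array([170.70711468, 522.54984048, 212.86770224]), 'eef_rot': array([-3.14036118e+00, -1.29147139e-04,  2.82577662e+00]), 'wrist_force': array([-0.20393045,  0.66676039,  0.52613562]), 'moment': array([ 0.03891684, -0.00184284, -0.00615302]), 'finger_force': 0.0, 'finger_gap': 94.13503489697057} 8.0
scene 609.9312522743131 609.9312522743131 313.8882768776305 237.73895213071452 [[-0.5527, 0.8334, 0.006, 241.826], [0.6753, 0.4521, -0.5827, -361.6671], [-0.4883, -0.318, -0.8127, 2017.2097], [0.0, 0.0, 0.0, 1.0]]
top 575.7467645378816 575.7467645378816 320.6047456942486 237.20932192652236 [[-0.0277, -0.9996, 0.0078, 62.0291], [-0.9951, 0.0268, -0.095, 550.9797], [0.0948, -0.0104, -0.9954, 1241.9859], [0.0, 0.0, 0.0, 1.0]]
```

View pics/top0.png

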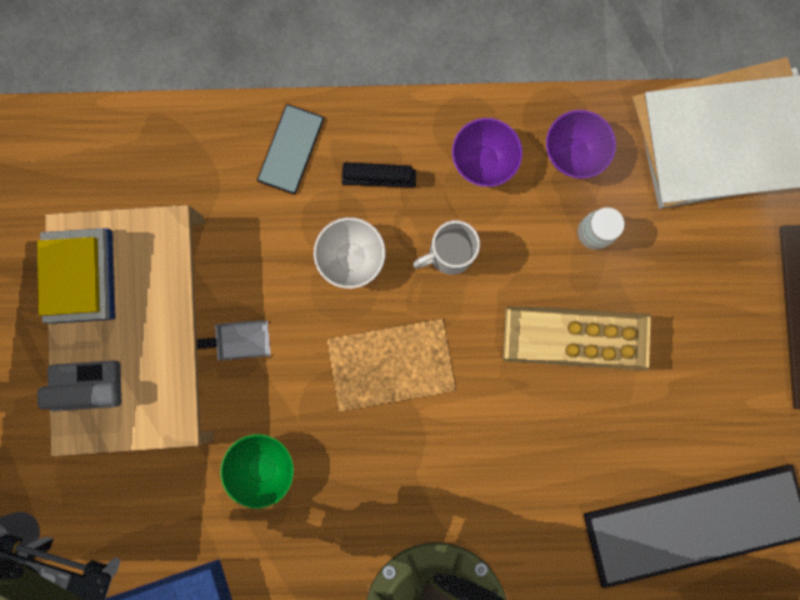

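View pics/scene0.png

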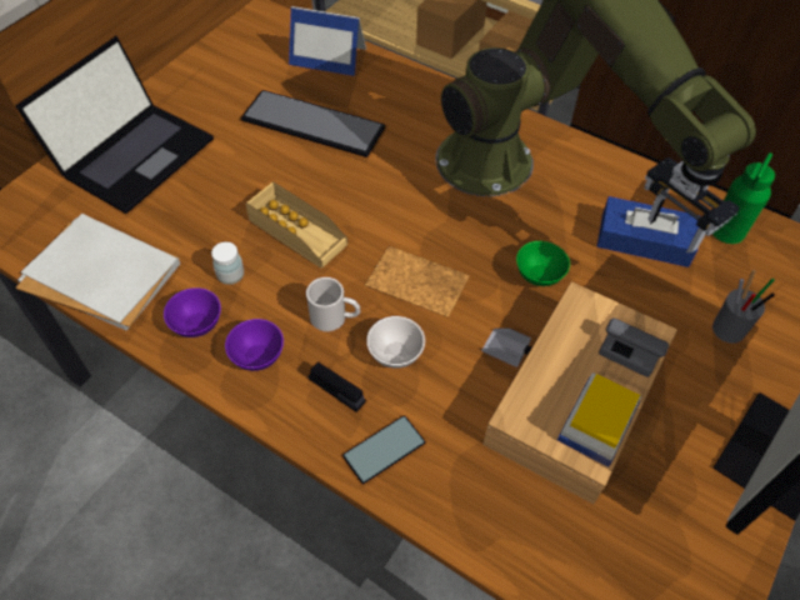

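The top view shows the scoop bowl at (243,340) with its handle running left under the riser, whose front is at x≈195. The tray is at (577,338) with the chocolates at its right, high end. The white bowl is at (350,252), the mug at (455,247), the mat at (391,365), the stapler at (378,175) and the jar at (600,228).

Bowl candidates are white (350,252), purple (487,152) and (581,144), and green (257,470). The white one fits the description.

```bash
cat > h.py <<'E'
import numpy as np,cv2
from cell import manip,cams,job
def cast(c,uv,z):
    "pixels (640x480) -> world points on plane z"
    uv=np.atleast_2d(uv).astype(float); T=c["world_to_cam"]; R=T[:3,:3]; o=-R.T@T[:3,3]
    d=np.c_[(uv[:,0]-c["cx"])/c["fx"],(uv[:,1]-c["cy"])/c["fy"],np.ones(len(uv))]@R
    return o+d*((z-o[2])/d[:,2])[:,None]
def proj(c,P):
    P=np.atleast_2d(P); T=c["world_to_cam"]; q=P@T[:3,:3].T+T[:3,3]
    return np.c_[c["fx"]*q[:,0]/q[:,2]+c["cx"],c["fy"]*q[:,1]/q[:,2]+c["cy"]]
def big(mask,box):
    m=np.zeros_like(mask); x0,y0,x1,y1=box; m[y0:y1,x0:x1]=mask[y0:y1,x0:x1]
    cs=cv2.findContours(m,cv2.RETR_EXTERNAL,cv2.CHAIN_APPROX_NONE)[0]
    return max(cs,key=cv2.contourArea)
E
python3 - <<'E'
from h import *
c=cams.camera("top"); im=c["image"]; hsv=cv2.cvtColor(im,cv2.COLOR_RGB2HSV)
gray=((hsv[...,1]<80)&(hsv[...,2]>60)).astype(np.uint8)*255
gray=cv2.morphologyEx(gray,cv2.MORPH_OPEN,np.ones((3,3)))
def rect(cn,z,name):
    r=cv2.minAreaRect(cn); b=cv2.boxPoints(r); w=cast(c,b,z)[:,:2]
    print(name,np.round(b).tolist(),"ctr",w.mean(0).round(1),"sides",np.linalg.norm(w-np.roll(w,-1,0),axis=1).round(1),"ang",[round(float(np.degrees(np.arctan2(*(w[i+1]-w[i])[::-1]))),1) for i in (0,1)])
rect(big(gray,(168,250,222,295)),25,"scoop")
cn=big(gray,(248,170,312,235)); (u,r)=cv2.minEnclosingCircle(cn); print("bowl",u,r,cast(c,u,55).round(1),r*2/c["fx"]*1190)
cn=big(gray,(325,170,390,225)); rect(cn,95,"mug")
hues=hsv[285,310]; print("mat",hues,"table",hsv[330,310],"tray",hsv[270,425],"choc",hsv[262,460])
g=((hsv[...,0]>14)&(hsv[...,0]<24)&(hsv[...,1]>80)&(hsv[...,2]>60)).astype(np.uint8)*255
vis=cv2.resize(im[160:350,150:540][:,:,::-1],None,fx=2.05,fy=2.05,interpolation=cv2.INTER_CUBIC)
for n,b in (("scoopb",(155,240,235,310)),("tray",(395,235,530,305))):
    x0,y0,x1,y1=b; 
a=cv2.resize(im[240:310,150:230][:,:,::-1],(686,600)[::1],interpolation=cv2.INTER_CUBIC)
t=cv2.resize(im[235:305,395:530][:,:,::-1],(800,415),interpolation=cv2.INTER_CUBIC)
a=cv2.resize(im[245:300,150:255][:,:,::-1],(355,185),interpolation=cv2.INTER_CUBIC)
m=cv2.resize(im[165:240,245:400][:,:,::-1],(382,185),interpolation=cv2.INTER_CUBIC)
o=np.zeros((600,800,3),np.uint8); o[:415]=t; o[415:,:355]=a; o[415:,400:782]=m
cv2.imwrite("pics/crops.png",o)
E
```

```text
scoop [[171.0, 259.0], [213.0, 255.0], [216.0, 284.0], [174.0, 288.0]] ctr [484.7 326.7] sides [93.  63.7 92.6 63.6] ang [-85.8, -174.9]
bowl (279.3285827636719, 202.1149139404297) 28.93354034423828 [[628.3 134.4  55. ]] 119.60436473239842
mug [[329.0, 212.0], [360.0, 168.0], [391.0, 191.0], [360.0, 234.0]] ctr [619.8 -37.1] sides [112.3  80.7 112.   80.1] ang [-36.7, -127.4]
mat [ 16 144 190] table [ 16 176 151] tray [ 20 115 223] choc [ 21 195 186]
```

View pics/crops.png

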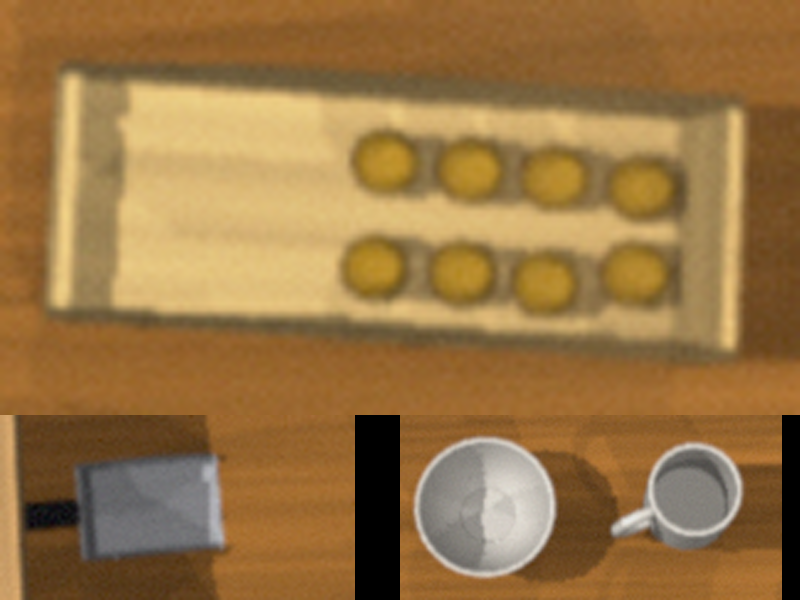

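The crop shows the tray's low end at the left (x 50–80) and high end at (740,225), with chocolates in two rows of four. The scoop's back wall is at crop x≈80 and its lip at x≈220. The white bowl is the only white candidate, and the mug's handle points towards it.

```bash
python3 - <<'E'
from h import *
c=cams.camera("top"); s=cams.camera("scene")
lo=cast(c,[(405.5,246.5),(403.1,288.2)],25)[:,:2]; hi=cast(c,[(521.1,251.9),(519.5,294.4)],60)[:,:2]
print("tray lo",lo.round(1).tolist(),"hi",hi.round(1).tolist(),np.linalg.norm(lo[0]-lo[1]),np.linalg.norm(hi[0]-hi[1]),np.linalg.norm(lo.mean(0)-hi.mean(0)))
L,H=lo.mean(0),hi.mean(0); d=H-L; print("tray ctr",(L+H)/2,"yaw",np.arctan2(d[1],d[0]), np.arctan2(*(lo[0]-lo[1])[::-1])-np.pi/2)
bk=cast(c,[(172.8,259.9),(174.9,287.5)],34)[:,:2]; lp=cast(c,[(213.9,256.9),(216.3,284.2)],8)[:,:2]
print("scoop back",bk.round(1).tolist(),"lip",lp.round(1).tolist(),np.linalg.norm(bk[0]-bk[1]),np.linalg.norm(lp[0]-lp[1]),np.linalg.norm(bk.mean(0)-lp.mean(0)))
B,F=bk.mean(0),lp.mean(0); d=F-B; yaw=np.arctan2(d[1],d[0]); print("scoop ctr",(B+F)/2,"yaw",yaw)
ch=np.array([(385,163),(470,170),(554,178),(643,187),(373,267),(463,273),(544,283),(635,273)])/5.926+[395,235]
print("chocs",cast(c,ch,19)[:,:2].round(0).tolist())
# mat / riser
mat=np.array([(328,340),(444,320),(454,388),(340,410)])/1.25; mw=cast(c,mat,3)[:,:2]; print("mat",mw.round(0).tolist(),mw.mean(0).round(0))
rf=np.array([(189,206),(199,445)])/1.25; print("riser front",cast(c,rf,97).round(0).tolist())
# cross-check in scene view via bowl
hsv=cv2.cvtColor(s["image"],cv2.COLOR_RGB2HSV); g=((hsv[...,1]<60)&(hsv[...,2]>90)).astype(np.uint8)*255
cn=big(g,(288,250,345,298)); e=cv2.fitEllipse(cn); print("bowl scene",e,"->",cast(s,e[0],40), "top proj",proj(s,[628,134,55]))
print("scoop lip in scene, x1.25:",proj(s,[[*lp[0],8],[*lp[1],8],[*bk[0],34],[*bk[1],34]])*1.25)
print("tray in scene:",(proj(s,[[*lo[0],25],[*lo[1],25],[*hi[0],60],[*hi[1],60]])*1.25).round(0).tolist())
E
```

```text
tray lo [[527.0, -139.4], [435.7, -130.4]] hi [[506.0, -381.4], [415.6, -372.5]] 91.7515095070145 90.88460123409646 242.92681911375308
tray ctr [ 471.07090207 -255.9424704 ] yaw -1.6552998853462226 -1.669804752822903
scoop back [[510.8, 369.9], [450.8, 365.6]] lip [[516.6, 285.2], [456.0, 280.5]] 60.12617064634504 60.83305655419545 85.11578662375726
scoop ctr [483.53873122 325.27946067] yaw -1.5063607704911801
chocs [[489.0, -259.0], [485.0, -291.0], [481.0, -322.0], [477.0, -355.0], [450.0, -253.0], [447.0, -286.0], [443.0, -316.0], [445.0, -350.0]]
mat [[480.0, 179.0], [510.0, -29.0], [389.0, -43.0], [356.0, 160.0]] [434.  66.]
riser front [[708.0, 399.0, 97.0], [312.0, 383.0, 97.0]]
bowl scene ((316.2109069824219, 272.8509826660156), (39.998313903808594, 45.32304763793945), 91.9806900024414) -> [[622.74354853 130.01242083  40.        ]] top proj [[316.42471799 271.92458554]]
scoop lip in scene, x1.25: [[481.04890548 348.13141003]
 [492.71275482 327.86372122]
 [518.29990611 358.59113465]
 [529.58095063 337.86929447]]
tray in scene: [[322.0, 262.0], [347.0, 238.0], [245.0, 203.0], [272.0, 182.0]]
```

```bash
cat >> h.py <<'E'
from scipy.spatial.transform import Rotation as Ro
def pose():
    s=manip.read_state(); return s["eef_pos"],Ro.from_euler("xyz",s["eef_rot"]),s
def tool(yaw,tilt):
    "tool down, x along yaw, then body tilted towards its own +x by tilt degrees"
    return Ro.from_euler("z",yaw)*Ro.from_euler("x",np.pi)*Ro.from_euler("y",-tilt,degrees=True)
def go(pos,R,grasp=False):
    "turn (shares of 10 deg, tool axes), then shift (shares of 40 mm) in the turned axes; grasp: pos is of the grasp point"
    p,R0,s=pose(); pos=np.array(pos,float)
    if grasp: pos=pos+R.apply([0,0,11])
    rv=np.degrees((R0.inv()*R).as_rotvec())/10
    print("turn",rv.round(2),"shift after turn",(R.inv().apply(pos-p)/40).round(2),"shift before turn",(R0.inv().apply(pos-p)/40).round(2),
      "| t",round(s["clock"],2),"pos",p.round(1),"F",s["wrist_force"].round(1),"gap",round(s["finger_gap"],1),"ff",round(s["finger_force"],1),"q",s["joints"].round(2))
E
python3 - <<'E'
from h import *
go([483.2,330.3,120],tool(1.635,0))
E
```

```text
turn [-0.    0.    6.82] shift after turn [-5.3   7.49  2.33] shift before turn [-8.92 -2.14  2.33] | t 0.25 pos [170.8 522.7 213.2] F [ 1.2  0.6 -0.5] gap 94.2 ff 0.0 q [ 1.19  0.3   1.52 -0.    1.32 -0.07]
```

{"api": "jog_arm", "payload": {
  "commands": [
    {"az": 0.975},
    {"az": 0.975},
    {"az": 0.975},
    {"az": 0.975},
    {"az": 0.975},
    {"az": 0.975},
    {"az": 0.975}
  ]
}}

```text
schema error: expected keys dx, dy, dz, ax, ay, az, gripper
```

{"api": "jog_arm", "payload": {
  "commands": [
    {"dx": -0.53,"dy": 0.75},
    {"dx": -0.53,"dy": 0.75},
    {"dx": -0.53,"dy": 0.75},
    {"dx": -0.53,"dy": 0.75},
    {"dx": -0.53,"dy": 0.75},
    {"dx": -0.53,"dy": 0.75},
    {"dx": -0.53,"dy": 0.75},
    {"dx": -0.53,"dy": 0.75},
    {"dx": -0.53,"dy": 0.75},
    {"dx": -0.53,"dy": 0.75}
  ]
}}

```text
schema error: expected keys dx, dy, dz, ax, ay, az, gripper
```

```bash
python3 - <<'E'
from h import *
c=cams.camera("wrist"); cv2.imwrite("pics/w1.png",c["image"][:,:,::-1])
go([483.2,330.3,12],tool(1.635,0))
E
```

```text
turn [-0.    0.    6.82] shift after turn [-5.3   7.49  5.03] shift before turn [-8.92 -2.15  5.03] | t 0.3 pos [170.8 522.7 213.3] F [-0.6 -1.3  0.8] gap 94.1 ff 0.0 q [ 1.19  0.3   1.52 -0.    1.32 -0.07]
```

{"api": "jog_arm", "payload": {
  "commands": [
    {"dx": 0,"dy": 0,"dz": 0,"ax": 0,"ay": 0,"az": 0.975,"gripper": 0},
    {"dx": 0,"dy": 0,"dz": 0,"ax": 0,"ay": 0,"az": 0.975,"gripper": 0},
    {"dx": 0,"dy": 0,"dz": 0,"ax": 0,"ay": 0,"az": 0.975,"gripper": 0},
    {"dx": 0,"dy": 0,"dz": 0,"ax": 0,"ay": 0,"az": 0.975,"gripper": 0},
    {"dx": 0,"dy": 0,"dz": 0,"ax": 0,"ay": 0,"az": 0.975,"gripper": 0},
    {"dx": 0,"dy": 0,"dz": 0,"ax": 0,"ay": 0,"az": 0.975,"gripper": 0},
    {"dx": 0,"dy": 0,"dz": 0,"ax": 0,"ay": 0,"az": 0.975,"gripper": 0}
  ]
}}

```text
clock: 1.18
eef_pos: [170.8, 522.8, 213.4]
eef_rot: [-3.142, 0.0, 1.629]
wrist_force: [0.8, -0.1, -0.2]
finger_gap: 94.0
finger_force: 0.0
```

{"api": "jog_arm", "payload": {
  "commands": [
    {"dx": -0.53,"dy": 0.75,"dz": 0,"ax": 0,"ay": 0,"az": 0,"gripper": 0},
    {"dx": -0.53,"dy": 0.75,"dz": 0,"ax": 0,"ay": 0,"az": 0,"gripper": 0},
    {"dx": -0.53,"dy": 0.75,"dz": 0,"ax": 0,"ay": 0,"az": 0,"gripper": 0},
    {"dx": -0.53,"dy": 0.75,"dz": 0,"ax": 0,"ay": 0,"az": 0,"gripper": 0},
    {"dx": -0.53,"dy": 0.75,"dz": 0,"ax": 0,"ay": 0,"az": 0,"gripper": 0},
    {"dx": -0.53,"dy": 0.75,"dz": 0,"ax": 0,"ay": 0,"az": 0,"gripper": 0},
    {"dx": -0.53,"dy": 0.75,"dz": 0,"ax": 0,"ay": 0,"az": 0,"gripper": 0},
    {"dx": -0.53,"dy": 0.75,"dz": 0,"ax": 0,"ay": 0,"az": 0,"gripper": 0},
    {"dx": -0.53,"dy": 0.75,"dz": 0,"ax": 0,"ay": 0,"az": 0,"gripper": 0},
    {"dx": -0.53,"dy": 0.75,"dz": 0,"ax": 0,"ay": 0,"az": 0,"gripper": 0}
  ]
}}

```text
clock: 2.42
eef_pos: [484.7, 329.6, 213.4]
eef_rot: [-3.141, 0.0, 1.635]
wrist_force: [0.4, 0.6, 0.5]
finger_gap: 94.0
finger_force: 0.0
```

```bash
python3 - <<'E'
from h import *
c=cams.camera("wrist"); cv2.imwrite("pics/w1.png",c["image"][:,:,::-1])
go([483.2,330.3,12],tool(1.635,0))
E
```

```text
turn [ 0.    0.   -0.02] shift after turn [ 0.08 -0.1   5.03] shift before turn [ 0.08 -0.11  5.03] | t 2.48 pos [487.5 327.4 213.1] F [ 3.1 -2.6  0.1] gap 94.1 ff 0.0 q [ 0.53  0.38  1.41 -0.    1.35  0.47]
```

View pics/w1.png

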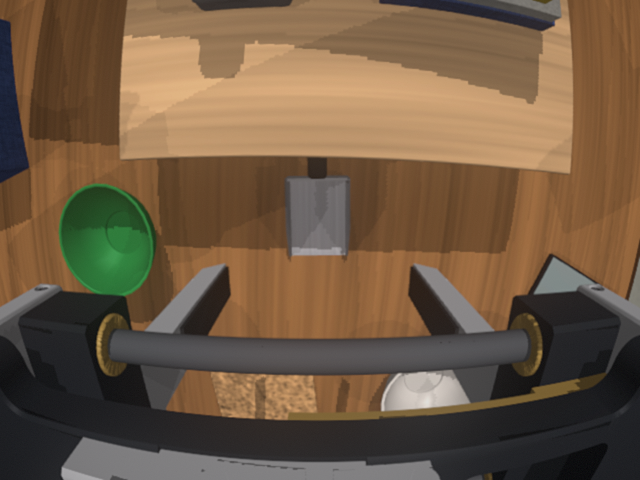

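The wrist view shows the scoop bowl at (317,217), centred between the fingertips at (229,270) and (411,270). I'll descend and grip its sides.

{"api": "jog_arm", "payload": {
  "commands": [
    {"dx": 0.08,"dy": -0.1,"dz": 0.7,"ax": 0,"ay": 0,"az": 0,"gripper": 0},
    {"dx": 0,"dy": 0,"dz": 0.9,"ax": 0,"ay": 0,"az": 0,"gripper": 0},
    {"dx": 0,"dy": 0,"dz": 0.9,"ax": 0,"ay": 0,"az": 0,"gripper": 0},
    {"dx": 0,"dy": 0,"dz": 0.9,"ax": 0,"ay": 0,"az": 0,"gripper": 0},
    {"dx": 0,"dy": 0,"dz": 0.8,"ax": 0,"ay": 0,"az": 0,"gripper": 0},
    {"dx": 0,"dy": 0,"dz": 0.6,"ax": 0,"ay": 0,"az": 0,"gripper": 0},
    {"dx": 0,"dy": 0,"dz": 0.23,"ax": 0,"ay": 0,"az": 0,"gripper": 0},
    {"dx": 0,"dy": 0,"dz": 0,"ax": 0,"ay": 0,"az": 0,"gripper": 0}
  ]
}}

```text
clock: 3.48
eef_pos: [479.5, 333.3, 12.3]
eef_rot: [-3.141, 0.0, 1.635]
wrist_force: [0.1, -0.3, 0.2]
finger_gap: 94.3
finger_force: 0.0
```

{"api": "jog_arm", "payload": {
  "commands": [
    {"dx": 0,"dy": 0,"dz": 0,"ax": 0,"ay": 0,"az": 0,"gripper": 0.5},
    {"dx": 0,"dy": 0,"dz": 0,"ax": 0,"ay": 0,"az": 0,"gripper": 0.5},
    {"dx": 0,"dy": 0,"dz": 0,"ax": 0,"ay": 0,"az": 0,"gripper": 0.5},
    {"dx": 0,"dy": 0,"dz": 0,"ax": 0,"ay": 0,"az": 0,"gripper": 0.5},
    {"dx": 0,"dy": 0,"dz": 0,"ax": 0,"ay": 0,"az": 0,"gripper": 0.5},
    {"dx": 0,"dy": 0,"dz": 0,"ax": 0,"ay": 0,"az": 0,"gripper": 0.5}
  ],
  "squeeze": 40
}}

```text
clock: 4.22
eef_pos: [479.8, 333.4, 12.6]
eef_rot: [3.141, -0.0, 1.635]
wrist_force: [0.0, -0.2, 4.9]
finger_gap: 61.7
finger_force: 40.0
```

{"api": "jog_arm", "payload": {
  "commands": [
    {"dx": 0,"dy": 0,"dz": -0.08,"ax": 0,"ay": 0,"az": 0,"gripper": 0.5},
    {"dx": -0.3,"dy": 0,"dz": 0,"ax": 0,"ay": 0,"az": 0,"gripper": 0.5},
    {"dx": -0.4,"dy": 0,"dz": 0,"ax": 0,"ay": 0,"az": 0,"gripper": 0.5},
    {"dx": -0.4,"dy": 0,"dz": 0,"ax": 0,"ay": 0,"az": 0,"gripper": 0.5},
    {"dx": -0.4,"dy": 0.15,"dz": 0,"ax": 0,"ay": 0,"az": 0,"gripper": 0.5},
    {"dx": -0.4,"dy": 0.2,"dz": 0,"ax": 0,"ay": 0,"az": 0,"gripper": 0.5},
    {"dx": -0.4,"dy": 0.2,"dz": 0,"ax": 0,"ay": 0,"az": 0,"gripper": 0.5},
    {"dx": -0.4,"dy": 0.2,"dz": 0,"ax": 0,"ay": 0,"az": 0,"gripper": 0.5},
    {"dx": -0.1,"dy": 0,"dz": 0,"ax": 0,"ay": 0,"az": 0,"gripper": 0.5},
    {"dx": 0,"dy": 0,"dz": 0,"ax": 0,"ay": 0,"az": 0,"gripper": 0.5}
  ]
}}

```text
clock: 5.48
eef_pos: [516.5, 223.3, 15.4]
eef_rot: [-3.141, 0.0, 1.634]
wrist_force: [-0.7, 0.6, -1.3]
finger_gap: 61.8
finger_force: 40.0
```

{"api": "jog_arm", "payload": {
  "commands": [
    {"dx": 0,"dy": 0,"dz": 0.04,"ax": 0,"ay": 0,"az": 0,"gripper": 0.5},
    {"dx": 0,"dy": 0,"dz": 0.04,"ax": 0,"ay": 0,"az": 0,"gripper": 0.5},
    {"dx": 0,"dy": 0,"dz": 0,"ax": 0,"ay": 0,"az": 0,"gripper": 0.5},
    {"dx": 0,"dy": 0,"dz": 0,"ax": 0,"ay": 0,"az": 0,"gripper": 0},
    {"dx": 0,"dy": 0,"dz": 0,"ax": 0,"ay": 0,"az": 0,"gripper": 0},
    {"dx": 0,"dy": 0,"dz": 0,"ax": 0,"ay": 0,"az": 0,"gripper": 0},
    {"dx": 0,"dy": 0,"dz": 0,"ax": 0,"ay": 0,"az": 0,"gripper": 0}
  ]
}}

```text
clock: 6.35
eef_pos: [516.6, 223.4, 12.2]
eef_rot: [-3.142, 0.0, 1.635]
wrist_force: [-0.1, -0.7, -0.8]
finger_gap: 93.6
finger_force: 0.0
```

```bash
python3 - <<'E'
from h import *
go([510,220,100],tool(1.635,0))
c=cams.camera("top"); cv2.imwrite("pics/t2.png",cv2.resize(c["image"][200:320,120:280][:,:,::-1],(800,600),interpolation=cv2.INTER_CUBIC))
E
```

```text
turn [-0.  0. -0.] shift after turn [-0.08 -0.17 -2.19] shift before turn [-0.08 -0.17 -2.19] | t 6.35 pos [516.6 223.4  12.2] F [-0.1 -0.7 -0.8] gap 93.6 ff 0.0 q [ 0.34  0.57  1.65 -0.    0.92  0.28]
```

View pics/t2.png

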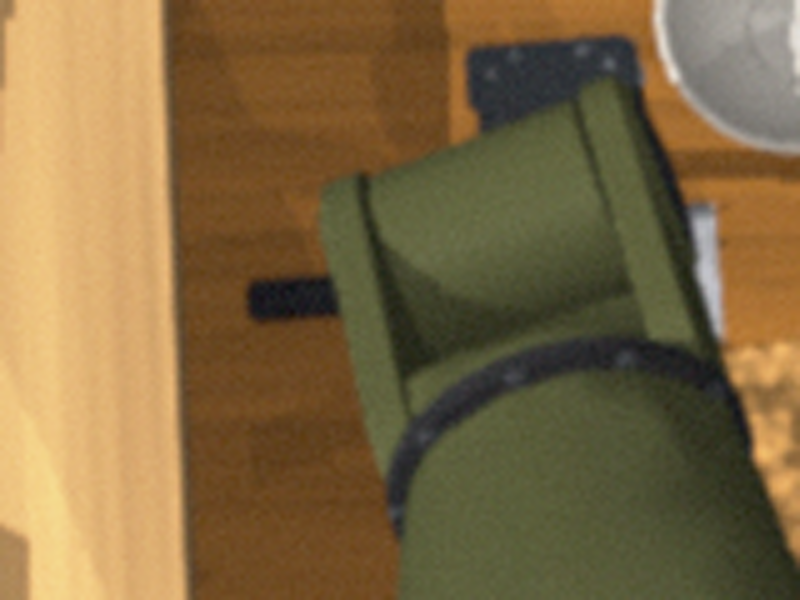

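The scoop is out in the open, with its tail at crop (250,298) and its lip at (718,270). I'll raise the arm, move towards the handle and tilt.

{"api": "jog_arm", "payload": {
  "commands": [
    {"dx": 0,"dy": 0,"dz": -0.5,"ax": 0,"ay": 0,"az": 0,"gripper": 0},
    {"dx": 0,"dy": 0,"dz": -1,"ax": 0,"ay": 0,"az": 0,"gripper": 0},
    {"dx": 0,"dy": 0,"dz": -1,"ax": 0,"ay": 0,"az": 0,"gripper": 0},
    {"dx": 0,"dy": 0,"dz": -1,"ax": 0,"ay": -0.8,"az": 0,"gripper": 0},
    {"dx": 0.4,"dy": 0,"dz": 0,"ax": 0,"ay": -0.8,"az": 0,"gripper": 0},
    {"dx": 0.4,"dy": 0,"dz": 0,"ax": 0,"ay": -0.8,"az": 0,"gripper": 0},
    {"dx": 0.4,"dy": 0,"dz": 0,"ax": 0,"ay": -0.6,"az": 0,"gripper": 0},
    {"dx": 0,"dy": 0,"dz": 0,"ax": 0,"ay": 0,"az": 0,"gripper": 0}
  ]
}}

```text
clock: 7.4
eef_pos: [512.8, 270.6, 137.4]
eef_rot: [-3.139, 0.525, 1.639]
wrist_force: [1.0, -0.7, 0.1]
finger_gap: 94.2
finger_force: 0.0
```

```bash
python3 - <<'E'
from h import *
c=cams.camera("scene"); t=cams.camera("top")
o=[]
for cc,n,P in ((c,"scene",[516,265,30]),(t,"top",[516,240,30])):
    u,v=proj(cc,P)[0].astype(int); print(n,u-50,v-37); o.append(cv2.resize(cc["image"][v-37:v+38,u-50:u+50][:,:,::-1],(400,300),interpolation=cv2.INTER_CUBIC))
cv2.imwrite("pics/s3.png",np.hstack(o))
go([516.6,305,45.5],tool(1.635,30),True)
E
```

```text
scene 329 233
top 182 219
turn [-0.   -0.01 -0.  ] shift after turn [1.94 0.13 1.85] shift before turn [1.94 0.13 1.86] | t 7.5 pos [513.7 269.  139. ] F [ 0.3 -0.3  1.4] gap 93.7 ff 0.0 q [ 0.61  0.61  1.34 -0.44  1.49  0.65]
```

View pics/s3.png

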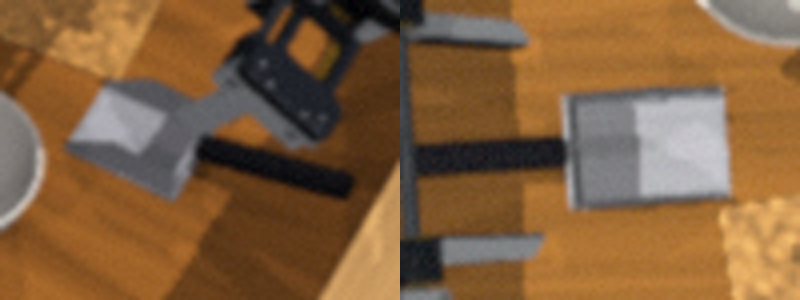

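Both views show the scoop standing level. In the top crop the back wall is at (570,152) and the lip at (726,142). In the scene crop the tail is at (352,185).

```bash
python3 - <<'E'
from h import *
c=cams.camera("top"); s=cams.camera("scene")
bk=cast(c,[(223.2,243.2),(225.8,270.8)],34)[:,:2]; lp=cast(c,[(262.5,241),(264.5,267.8)],8)[:,:2]
B,F=bk.mean(0),lp.mean(0); d=F-B; yaw=np.arctan2(d[1],d[0]); O=(B+F)/2
print(bk,lp,np.linalg.norm(d),"ctr",O,"yaw",yaw,"tail meas",cast(s,(417,279),65),"pred",O-152*d/np.linalg.norm(d))
x=np.array([np.cos(yaw),np.sin(yaw)])
G=O-90.1*x; print(G); go([*G,45.5],tool(yaw+np.pi,30),True); go([*G,45.5],tool(1.635,30),True)
E
```

```text
[[544.29396133 260.01558673]
 [483.93796599 255.0722711 ]] [[549.17770381 176.58589118]
 [489.31561525 173.22907868]] 82.79556699998156 ctr [516.6813116  216.22570692] yaw -1.508788354163872 tail meas [[504.9848804  368.91301339  65.        ]] pred [507.26213857 367.9335814 ]
[511.09797285 306.15254568]
turn [ 0.01 -0.01  0.  ] shift after turn [ 2.   -0.02  1.84] shift before turn [ 1.99 -0.02  1.85] | t 7.6 pos [514.1 268.4 139.8] F [0.4 0.1 0.3] gap 94.0 ff 0.0 q [ 0.61  0.61  1.34 -0.44  1.49  0.65]
turn [-0.   -0.01 -0.01] shift after turn [ 2.   -0.01  1.84] shift before turn [ 1.99 -0.02  1.85] | t 7.6 pos [514.1 268.4 139.8] F [0.4 0.1 0.3] gap 94.0 ff 0.0 q [ 0.61  0.61  1.34 -0.44  1.49  0.65]
```

{"api": "jog_arm", "payload": {
  "commands": [
    {"dx": 0.6,"dy": 0,"dz": 0,"ax": 0,"ay": 0,"az": 0,"gripper": 0},
    {"dx": 0.7,"dy": 0,"dz": 0,"ax": 0,"ay": 0,"az": 0,"gripper": 0},
    {"dx": 0.7,"dy": -0.02,"dz": 0.2,"ax": 0,"ay": 0,"az": 0,"gripper": 0},
    {"dx": 0,"dy": 0,"dz": 0.5,"ax": 0,"ay": 0,"az": 0,"gripper": 0},
    {"dx": 0,"dy": 0,"dz": 0.5,"ax": 0,"ay": 0,"az": 0,"gripper": 0},
    {"dx": 0,"dy": 0,"dz": 0.45,"ax": 0,"ay": 0,"az": 0,"gripper": 0.3},
    {"dx": 0,"dy": 0,"dz": 0.2,"ax": 0,"ay": 0,"az": 0,"gripper": 0.5},
    {"dx": 0,"dy": 0,"dz": 0,"ax": 0,"ay": 0,"az": 0,"gripper": 0.5}
  ],
  "squeeze": 60
}}

```text
clock: 8.6
eef_pos: [511.0, 301.0, 35.1]
eef_rot: [-3.142, 0.523, 1.634]
wrist_force: [0.5, 0.8, 0.1]
finger_gap: 67.8
finger_force: 0.0
```

```bash
python3 - <<'E'
from h import *
go([511.1,306.2,45.5],tool(1.635,30),True)
E
```

```text
turn [-0. -0. -0.] shift after turn [-0.02  0.01 -0.02] shift before turn [-0.02  0.01 -0.02] | t 8.6 pos [511.  301.   35.1] F [0.5 0.8 0.1] gap 67.8 ff 0.0 q [ 0.65  0.77  1.33 -0.44  1.37  0.75]
```

{"api": "jog_arm", "payload": {
  "commands": [
    {"dx": 0,"dy": 0,"dz": 0,"ax": 0,"ay": 0,"az": 0,"gripper": 1},
    {"dx": 0,"dy": 0,"dz": 0,"ax": 0,"ay": 0,"az": 0,"gripper": 1},
    {"dx": 0,"dy": 0,"dz": 0,"ax": 0,"ay": 0,"az": 0,"gripper": 1},
    {"dx": 0,"dy": 0,"dz": 0,"ax": 0,"ay": 0,"az": 0,"gripper": 1},
    {"dx": 0,"dy": 0,"dz": 0,"ax": 0,"ay": 0,"az": 0,"gripper": 1},
    {"dx": 0,"dy": 0,"dz": 0,"ax": 0,"ay": 0,"az": 0,"gripper": 1},
    {"dx": -0.2,"dy": 0,"dz": -0.35,"ax": 0,"ay": 0,"az": 0,"gripper": 1},
    {"dx": -0.4,"dy": 0,"dz": -0.7,"ax": 0,"ay": 0,"az": 0,"gripper": 1},
    {"dx": -0.4,"dy": 0,"dz": -0.7,"ax": 0,"ay": 0,"az": 0,"gripper": 1},
    {"dx": 0,"dy": 0,"dz": 0,"ax": 0,"ay": 0,"az": 0,"gripper": 1}
  ],
  "squeeze": 60
}}

```text
clock: 9.85
eef_pos: [511.7, 302.4, 118.7]
eef_rot: [3.137, 0.521, 1.632]
wrist_force: [-0.5, 0.3, -2.5]
finger_gap: 17.5
finger_force: 60.0
```

```bash
python3 - <<'E'
from h import *
p,R,s=pose(); print(s["moment"],s["finger_gap"])
c=cams.camera("scene"); t=cams.camera("top"); o=[]
for cc,n in ((c,"scene"),(t,"top")):
    u,v=proj(cc,[516,230,90])[0].astype(int); print(n,u-50,v-37); o.append(cv2.resize(cc["image"][v-37:v+38,u-50:u+50][:,:,::-1],(400,300),interpolation=cv2.INTER_CUBIC))
cv2.imwrite("pics/s4.png",np.hstack(o)); go([511,306,45],tool(1.635,30),True)
E
```

```text
[ 0.48965331  0.09074064 -0.02360317] 17.539298673788245
scene 319 215
top 183 217
turn [-0. -0. -0.] shift after turn [0.97 0.02 1.74] shift before turn [0.97 0.02 1.74] | t 9.95 pos [510.6 301.6 115.4] F [ 0.6  0.4 -1.9] gap 17.6 ff 60.0 q [ 0.66  0.67  1.29 -0.43  1.5   0.69]
```

View pics/s4.png

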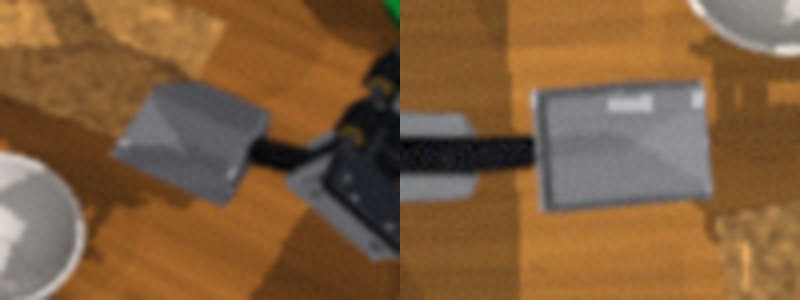

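The scoop is held by the handle and looks level. I'll triangulate the lip and back corners to see whether it drooped.

```bash
cat >> h.py <<'E'
def tri(c,uv,s,uv2):
    n=lambda k,p:[(p[0]-k["cx"])/k["fx"],(p[1]-k["cy"])/k["fy"]]
    X=cv2.triangulatePoints(c["world_to_cam"][:3],s["world_to_cam"][:3],np.array(n(c,uv),float),np.array(n(s,uv2),float)).ravel(); return X[:3]/X[3]
E
python3 - <<'E'
from h import *
c=cams.camera("top"); s=cams.camera("scene")
a=tri(c,(259.25,237.5),s,(348.5,253.75)); b=tri(c,(261,265),s,(357.75,236.25)); k=tri(c,(217.25,240),s,(375.25,266.25))
print("lip+x",a,"lip-x",b,"back+x",k)
p,R,st=pose(); print(p)
# expected in level hold: scoop raised by dz
g=p-R.apply([0,0,11]); print("grasp",g,"expected lip top z",g[2]-45.5+8,"back",g[2]-45.5+34, "lip y",g[1]-132.6*.998)
E
```

```text
lip+x [548.40599093 179.57390829  81.16079102] lip-x [490.74854584 174.66710736  90.56357038] back+x [546.31333541 263.6988979   89.19697613]
[510.35713009 301.37766747 114.42609667]
grasp [510.02255562 306.87706235 123.94684853] expected lip top z 86.44684852784349 back 112.44684852784349 lip y 174.54226234546067
```

The scoop is level: its lip is at z≈86 against 86.4 expected. Next I'll add a helper that works out per-row steps from scoop poses.

```bash
cat >> h.py <<'E'
from scipy.linalg import logm,expm
REL=Ro.from_euler("z",1.507)*tool(1.635,30); TIP=np.array([-90.1,0,45.5])+REL.apply([0,0,11])
def lip_to(lip,yaw,down,n):
    "per-row jog that brings the scoop's lip to a world point, nose down by 'down' degrees, in n rows; prints shares"
    Rs=Ro.from_euler("z",yaw)*Ro.from_euler("y",down,degrees=True); O=np.array(lip,float)-Rs.apply([42.5,0,0])
    p,R0,s=pose(); A=np.eye(4);A[:3,:3]=R0.as_matrix();A[:3,3]=p
    B=np.eye(4);B[:3,:3]=(Rs*REL).as_matrix();B[:3,3]=O+Rs.apply(TIP)
    S=expm(logm(np.linalg.inv(A)@B).real/n)
    print(n,"rows: shift",(S[:3,3]/40).round(3),"turn",(np.degrees(Ro.from_matrix(S[:3,:3]).as_rotvec())/10).round(3))
    Rn=R0*REL.inv(); Ln=p-Rn.apply(TIP)+Rn.apply([42.5,0,0]); x=Rn.apply([1,0,0])
    print("  lip now",Ln.round(1),"yaw",round(float(np.arctan2(x[1],x[0])),3),"down",round(float(np.degrees(-np.arcsin(x[2]))),1),"t",round(s["clock"],2),"F",s["wrist_force"].round(1),"M",s["moment"].round(2),"gap",round(s["finger_gap"],1),"q",s["joints"].round(2))
TC=np.array([470,-256.]);TY=-1.66;U=np.array([np.cos(TY),np.sin(TY)])
def tr(x,z): return [*(TC+U*x),z]
E
python3 - <<'E'
from h import *
lip_to(tr(-27,90),TY,12,14)
E
```

```text
14 rows: shift [-0.703 -0.044  0.247] turn [0.025 0.086 0.057]
  lip now [518.3 174.5  78.6] yaw -1.507 down -0.1 t 10.05 F [ 0.9 -0.3 -1.8] M [0.44 0.1  0.01] gap 17.6 q [ 0.66  0.67  1.29 -0.43  1.5   0.69]
```

{"api": "jog_arm", "payload": {
  "commands": [
    {"dx": -0.7,"dy": -0.044,"dz": 0.247,"ax": 0.025,"ay": 0.086,"az": 0.057,"gripper": 1},
    {"dx": -0.7,"dy": -0.044,"dz": 0.247,"ax": 0.025,"ay": 0.086,"az": 0.057,"gripper": 1},
    {"dx": -0.7,"dy": -0.044,"dz": 0.247,"ax": 0.025,"ay": 0.086,"az": 0.057,"gripper": 1},
    {"dx": -0.7,"dy": -0.044,"dz": 0.247,"ax": 0.025,"ay": 0.086,"az": 0.057,"gripper": 1},
    {"dx": -0.7,"dy": -0.044,"dz": 0.247,"ax": 0.025,"ay": 0.086,"az": 0.057,"gripper": 1},
    {"dx": -0.7,"dy": -0.044,"dz": 0.247,"ax": 0.025,"ay": 0.086,"az": 0.057,"gripper": 1},
    {"dx": -0.7,"dy": -0.044,"dz": 0.247,"ax": 0.025,"ay": 0.086,"az": 0.057,"gripper": 1}
  ]
}}

```text
clock: 10.92
eef_pos: [504.3, 94.7, 143.6]
eef_rot: [3.139, 0.418, 1.557]
wrist_force: [0.8, 0.5, -1.8]
finger_gap: 17.7
finger_force: 60.0
```

{"api": "jog_arm", "payload": {
  "commands": [
    {"dx": -0.7,"dy": -0.044,"dz": 0.247,"ax": 0.025,"ay": 0.086,"az": 0.057,"gripper": 1},
    {"dx": -0.7,"dy": -0.044,"dz": 0.247,"ax": 0.025,"ay": 0.086,"az": 0.057,"gripper": 1},
    {"dx": -0.7,"dy": -0.044,"dz": 0.247,"ax": 0.025,"ay": 0.086,"az": 0.057,"gripper": 1},
    {"dx": -0.7,"dy": -0.044,"dz": 0.247,"ax": 0.025,"ay": 0.086,"az": 0.057,"gripper": 1},
    {"dx": -0.7,"dy": -0.044,"dz": 0.247,"ax": 0.025,"ay": 0.086,"az": 0.057,"gripper": 1},
    {"dx": -0.7,"dy": -0.044,"dz": 0.247,"ax": 0.025,"ay": 0.086,"az": 0.057,"gripper": 1},
    {"dx": -0.7,"dy": -0.044,"dz": 0.247,"ax": 0.025,"ay": 0.086,"az": 0.057,"gripper": 1},
    {"dx": 0,"dy": 0,"dz": 0,"ax": 0,"ay": 0,"az": 0,"gripper": 1},
    {"dx": 0,"dy": 0,"dz": 0,"ax": 0,"ay": 0,"az": 0,"gripper": 1}
  ]
}}

```text
clock: 12.05
eef_pos: [483.0, -110.7, 150.9]
eef_rot: [-3.141, 0.313, 1.483]
wrist_force: [0.3, -0.3, -2.5]
finger_gap: 17.6
finger_force: 60.0
```

```bash
python3 - <<'E'
from h import *
lip_to(tr(-27,12),TY,12,4)
c=cams.camera("top"); s=cams.camera("scene"); o=[]
for k,P in ((s,tr(0,40)),(c,tr(0,40))):
    u,v=proj(k,P)[0].astype(int); print(u-64,v-48); o.append(cv2.resize(k["image"][v-48:v+48,u-64:u+64][:,:,::-1],(400,300),interpolation=cv2.INTER_CUBIC))
cv2.imwrite("pics/s5.png",np.hstack(o))
print("expect top lip corners",[proj(c,q)[0].round(1).tolist() for q in ([470,-228,90],)])
E
```

```text
4 rows: shift [ 0.137 -0.     0.463] turn [-0.    -0.002  0.001]
  lip now [ 472.7 -227.    89.1] yaw -1.659 down 12.1 t 12.05 F [ 0.3 -0.3 -2.5] M [ 0.31  0.07 -0.01] gap 17.6 q [-0.14  0.25  1.77 -0.35  1.13  0.1 ]
173 128
397 222
expect top lip corners [[453.9, 270.1]]
```

View pics/s5.png

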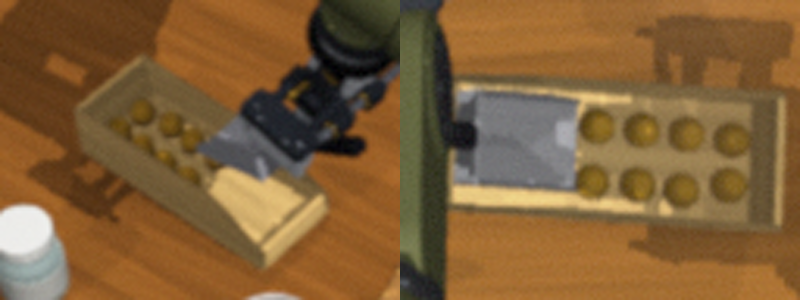

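The lip is at top-crop (576,143), on the tray axis over the empty part, and matches the model. All eight chocolates are ahead of it. I'll descend.

{"api": "jog_arm", "payload": {
  "commands": [
    {"dx": 0.137,"dy": 0,"dz": 0.463,"ax": 0,"ay": 0,"az": 0,"gripper": 1},
    {"dx": 0.137,"dy": 0,"dz": 0.463,"ax": 0,"ay": 0,"az": 0,"gripper": 1},
    {"dx": 0.137,"dy": 0,"dz": 0.463,"ax": 0,"ay": 0,"az": 0,"gripper": 1},
    {"dx": 0.137,"dy": 0,"dz": 0.463,"ax": 0,"ay": 0,"az": 0,"gripper": 1},
    {"dx": 0,"dy": 0,"dz": 0,"ax": 0,"ay": 0,"az": 0,"gripper": 1},
    {"dx": 0,"dy": 0,"dz": 0,"ax": 0,"ay": 0,"az": 0,"gripper": 1}
  ]
}}

```text
clock: 12.9
eef_pos: [483.6, -112.7, 74.9]
eef_rot: [3.14, 0.313, 1.483]
wrist_force: [-0.9, -0.9, -2.0]
finger_gap: 17.6
finger_force: 60.0
```

```bash
python3 - <<'E'
from h import *
lip_to(tr(-27,5),TY,12,4)
E
```

```text
4 rows: shift [ 0.015 -0.005  0.049] turn [ 0.003 -0.001  0.002]
  lip now [ 473.4 -229.    13.2] yaw -1.658 down 12.1 t 12.9 F [-0.9 -0.9 -2. ] M [ 0.24  0.03 -0.02] gap 17.6 q [-0.14  0.36  1.83 -0.38  0.97  0.17]
```

{"api": "jog_arm", "payload": {
  "commands": [
    {"dx": 0.015,"dy": 0,"dz": 0.049,"ax": 0,"ay": 0,"az": 0,"gripper": 1},
    {"dx": 0.015,"dy": 0,"dz": 0.049,"ax": 0,"ay": 0,"az": 0,"gripper": 1},
    {"dx": 0.015,"dy": 0,"dz": 0.049,"ax": 0,"ay": 0,"az": 0,"gripper": 1},
    {"dx": 0,"dy": 0,"dz": 0,"ax": 0,"ay": 0,"az": 0,"gripper": 1}
  ]
}}

```text
clock: 13.4
eef_pos: [483.1, -113.2, 68.0]
eef_rot: [3.141, 0.313, 1.483]
wrist_force: [0.2, -0.1, -2.1]
finger_gap: 17.5
finger_force: 60.0
```

{"api": "jog_arm", "payload": {
  "commands": [
    {"dx": 0.012,"dy": 0,"dz": 0.035,"ax": 0,"ay": 0,"az": 0,"gripper": 1},
    {"dx": 0,"dy": 0,"dz": 0,"ax": 0,"ay": 0,"az": 0,"gripper": 1}
  ]
}}

```text
clock: 13.65
eef_pos: [483.1, -113.1, 66.5]
eef_rot: [3.141, 0.313, 1.483]
wrist_force: [-0.4, 0.4, -1.8]
finger_gap: 17.8
finger_force: 60.0
```

```bash
python3 - <<'E'
from h import *
lip_to(tr(0,5.5),TY,5,4)
E
```

```text
4 rows: shift [-0.086 -0.002  0.127] turn [ 0.001 -0.177  0.001]
  lip now [ 472.8 -229.4    4.8] yaw -1.659 down 12.1 t 13.65 F [-0.4  0.4 -1.8] M [0.27 0.06 0.02] gap 17.8 q [-0.14  0.37  1.84 -0.39  0.95  0.18]
```

{"api": "jog_arm", "payload": {
  "commands": [
    {"dx": 0.007,"dy": 0,"dz": 0.024,"ax": 0,"ay": 0,"az": 0,"gripper": 1},
    {"dx": 0,"dy": 0,"dz": 0,"ax": 0,"ay": 0,"az": 0,"gripper": 1}
  ]
}}

```text
clock: 13.9
eef_pos: [483.2, -113.2, 65.7]
eef_rot: [3.141, 0.313, 1.483]
wrist_force: [-0.8, -0.4, -1.4]
finger_gap: 17.6
finger_force: 60.0
```

{"api": "jog_arm", "payload": {
  "commands": [
    {"dx": 0.007,"dy": 0,"dz": 0.024,"ax": 0,"ay": 0,"az": 0,"gripper": 1},
    {"dx": 0,"dy": 0,"dz": 0,"ax": 0,"ay": 0,"az": 0,"gripper": 1}
  ]
}}

```text
clock: 14.15
eef_pos: [483.4, -113.2, 64.9]
eef_rot: [3.14, 0.313, 1.483]
wrist_force: [-0.4, 2.6, 2.6]
finger_gap: 17.6
finger_force: 60.0
```

```bash
python3 - <<'E'
from h import *
lip_to(tr(5,3.6),TY,5,4)
E
```

```text
4 rows: shift [-0.114 -0.004  0.139] turn [ 0.002 -0.176  0.001]
  lip now [ 473.1 -229.5    3.1] yaw -1.659 down 12.1 t 14.15 F [-0.4  2.6  2.6] M [-0.15  0.16 -0.08] gap 17.6 q [-0.14  0.38  1.84 -0.39  0.95  0.18]
```

{"api": "jog_arm", "payload": {
  "commands": [
    {"dx": -0.114,"dy": -0.004,"dz": 0.137,"ax": 0.002,"ay": -0.176,"az": 0.001,"gripper": 1},
    {"dx": -0.114,"dy": -0.004,"dz": 0.139,"ax": 0.002,"ay": -0.176,"az": 0.001,"gripper": 1},
    {"dx": -0.114,"dy": -0.004,"dz": 0.139,"ax": 0.002,"ay": -0.176,"az": 0.001,"gripper": 1},
    {"dx": -0.114,"dy": -0.004,"dz": 0.139,"ax": 0.002,"ay": -0.176,"az": 0.001,"gripper": 1},
    {"dx": 0,"dy": 0,"dz": 0,"ax": 0,"ay": 0,"az": 0,"gripper": 1}
  ]
}}

```text
clock: 14.78
eef_pos: [480.2, -138.0, 50.1]
eef_rot: [-3.141, 0.436, 1.482]
wrist_force: [0.2, -1.3, 1.1]
finger_gap: 17.7
finger_force: 60.0
```

```bash
python3 - <<'E'
from h import *
lip_to(tr(40,3.6),TY,5,4)
E
```

```text
4 rows: shift [-0.199  0.002  0.09 ] turn [-0.001 -0.     0.   ]
  lip now [ 469.2 -260.9    3.2] yaw -1.66 down 5.0 t 14.78 F [ 0.2 -1.3  1.1] M [-0.52  0.09  0.03] gap 17.7 q [-0.13  0.42  1.85 -0.55  0.93  0.31]
```

{"api": "jog_arm", "payload": {
  "commands": [
    {"dx": -0.199,"dy": 0.002,"dz": 0.088,"ax": 0,"ay": 0,"az": 0,"gripper": 1},
    {"dx": -0.199,"dy": 0.002,"dz": 0.088,"ax": 0,"ay": 0,"az": 0,"gripper": 1},
    {"dx": -0.199,"dy": 0.002,"dz": 0.088,"ax": 0,"ay": 0,"az": 0,"gripper": 1},
    {"dx": -0.199,"dy": 0.002,"dz": 0.088,"ax": 0,"ay": 0,"az": 0,"gripper": 1},
    {"dx": 0,"dy": 0,"dz": 0,"ax": 0,"ay": 0,"az": 0,"gripper": 1}
  ]
}}

```text
clock: 15.4
eef_pos: [477.2, -173.3, 50.9]
eef_rot: [-3.141, 0.436, 1.481]
wrist_force: [0.4, 0.3, -1.1]
finger_gap: 17.6
finger_force: 60.0
```

{"api": "jog_arm", "payload": {
  "commands": [
    {"dx": -0.16,"dy": 0,"dz": 0.072,"ax": 0,"ay": 0,"az": 0,"gripper": 1},
    {"dx": -0.16,"dy": 0,"dz": 0.072,"ax": 0,"ay": 0,"az": 0,"gripper": 1},
    {"dx": -0.16,"dy": 0,"dz": 0.072,"ax": 0,"ay": 0,"az": 0,"gripper": 1},
    {"dx": -0.12,"dy": 0,"dz": 0.053,"ax": 0,"ay": 0,"az": 0,"gripper": 1},
    {"dx": 0,"dy": 0,"dz": 0,"ax": 0,"ay": 0,"az": 0,"gripper": 1}
  ]
}}

```text
clock: 16.02
eef_pos: [475.0, -199.1, 51.2]
eef_rot: [-3.141, 0.436, 1.481]
wrist_force: [-0.1, 0.2, -2.7]
finger_gap: 17.6
finger_force: 60.0
```

```bash
python3 - <<'E'
from h import *
lip_to(tr(75,3.6),TY,5,2)
c=cams.camera("top"); u,v=proj(c,tr(30,20))[0].astype(int)
cv2.imwrite("pics/s6.png",cv2.resize(c["image"][v-30:v+30,u-50:u+50][:,:,::-1],(600,360),interpolation=cv2.INTER_CUBIC))
print(u-50,v-30, proj(c,tr(66,5)))
E
```

```text
2 rows: shift [-0.094  0.001  0.054] turn [-0.003 -0.001 -0.002]
  lip now [ 463.8 -322.1    4.3] yaw -1.661 down 5.0 t 16.02 F [-0.1  0.2 -2.7] M [0.43 0.05 0.02] gap 17.6 q [-0.26  0.42  1.84 -0.57  0.88  0.2 ]
422 241 [[486.84700459 273.08698519]]
```

View pics/s6.png

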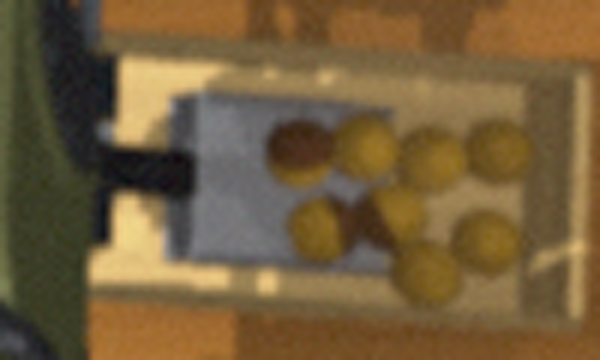

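Four chocolates are in or on the scoop: (300,153), (367,147), (320,230) and (390,215), the last over the lip at x≈392. I'll advance about 10 mm more, then tip the nose up.

{"api": "jog_arm", "payload": {
  "commands": [
    {"dx": -0.12,"dy": 0,"dz": 0.07,"ax": 0,"ay": 0,"az": 0,"gripper": 1},
    {"dx": -0.12,"dy": 0,"dz": 0.056,"ax": 0,"ay": 0,"az": 0,"gripper": 1},
    {"dx": 0,"dy": 0,"dz": 0,"ax": 0,"ay": 0,"az": 0,"gripper": 1}
  ]
}}

```text
clock: 16.45
eef_pos: [474.2, -210.0, 50.9]
eef_rot: [-3.141, 0.436, 1.481]
wrist_force: [0.6, -0.2, -1.5]
finger_gap: 17.9
finger_force: 60.0
```

```bash
python3 - <<'E'
from h import *
lip_to(tr(75,19),TY,-8,4); lip_to(tr(72,85),TY,-13,8)
E
```

```text
4 rows: shift [ 0.096 -0.     0.045] turn [-0.001 -0.325 -0.001]
  lip now [ 463.1 -333.     3.9] yaw -1.661 down 5.0 t 16.45 F [ 0.6 -0.2 -1.5] M [0.13 0.06 0.07] gap 17.9 q [-0.28  0.43  1.84 -0.57  0.87  0.19]
8 rows: shift [-0.033 -0.    -0.13 ] turn [-0.    -0.225 -0.   ]
  lip now [ 463.1 -333.     3.9] yaw -1.661 down 5.0 t 16.45 F [ 0.6 -0.2 -1.5] M [0.13 0.06 0.07] gap 17.9 q [-0.28  0.43  1.84 -0.57  0.87  0.19]
```

{"api": "jog_arm", "payload": {
  "commands": [
    {"dx": 0.096,"dy": 0,"dz": 0.045,"ax": 0,"ay": -0.325,"az": 0,"gripper": 1},
    {"dx": 0.096,"dy": 0,"dz": 0.045,"ax": 0,"ay": -0.325,"az": 0,"gripper": 1},
    {"dx": 0.096,"dy": 0,"dz": 0.045,"ax": 0,"ay": -0.325,"az": 0,"gripper": 1},
    {"dx": 0.096,"dy": 0,"dz": 0.045,"ax": 0,"ay": -0.325,"az": 0,"gripper": 1},
    {"dx": 0,"dy": 0,"dz": 0,"ax": 0,"ay": 0,"az": 0,"gripper": 1}
  ]
}}

```text
clock: 17.08
eef_pos: [474.8, -199.2, 36.2]
eef_rot: [-3.139, 0.662, 1.484]
wrist_force: [0.7, 0.2, -2.8]
finger_gap: 17.5
finger_force: 60.0
```

```bash
python3 - <<'E'
from h import *
lip_to(tr(72,88),TY,-13,7)
E
```

```text
7 rows: shift [-0.126  0.001 -0.166] turn [-0.001 -0.072  0.001]
  lip now [ 463.3 -329.6   18.1] yaw -1.659 down -7.9 t 17.07 F [ 0.7  0.2 -2.8] M [ 0.74 -0.02  0.02] gap 17.5 q [-0.15  0.51  1.86 -0.86  0.94  0.52]
```

{"api": "jog_arm", "payload": {
  "commands": [
    {"dx": -0.126,"dy": 0,"dz": -0.166,"ax": 0,"ay": -0.04,"az": 0,"gripper": 1},
    {"dx": -0.126,"dy": 0,"dz": -0.166,"ax": 0,"ay": -0.04,"az": 0,"gripper": 1},
    {"dx": -0.126,"dy": 0,"dz": -0.166,"ax": 0,"ay": -0.04,"az": 0,"gripper": 1},
    {"dx": -0.126,"dy": 0,"dz": -0.166,"ax": 0,"ay": -0.04,"az": 0,"gripper": 1},
    {"dx": -0.126,"dy": 0,"dz": -0.166,"ax": 0,"ay": -0.04,"az": 0,"gripper": 1},
    {"dx": -0.126,"dy": 0,"dz": -0.166,"ax": 0,"ay": -0.04,"az": 0,"gripper": 1},
    {"dx": -0.126,"dy": 0,"dz": -0.166,"ax": 0,"ay": -0.04,"az": 0,"gripper": 1},
    {"dx": 0,"dy": 0,"dz": 0,"ax": 0,"ay": 0,"az": 0,"gripper": 1},
    {"dx": 0,"dy": 0,"dz": 0,"ax": 0,"ay": 0,"az": 0,"gripper": 1}
  ]
}}

```text
clock: 18.2
eef_pos: [475.2, -197.9, 95.1]
eef_rot: [-3.141, 0.712, 1.482]
wrist_force: [0.1, -0.6, -2.1]
finger_gap: 17.6
finger_force: 60.0
```

```bash
python3 - <<'E'
from h import *
lip_to(tr(72,135),TY,-10,3)
c=cams.camera("top"); p=proj(c,tr(40,70))[0].astype(int); u,v=p
cv2.imwrite("pics/s7.png",cv2.resize(c["image"][v-36:v+36,u-56:u+56][:,:,::-1],(560,360),interpolation=cv2.INTER_CUBIC))
E
```

```text
3 rows: shift [-0.282 -0.    -0.343] turn [-0.001  0.026 -0.   ]
  lip now [ 463.4 -328.9   83.5] yaw -1.66 down -10.8 t 18.2 F [ 0.1 -0.6 -2.1] M [0.68 0.01 0.01] gap 17.6 q [-0.13  0.41  1.85 -0.85  1.05  0.47]
```

View pics/s7.png

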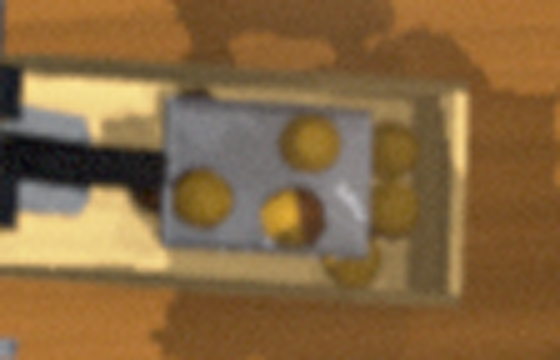

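Three chocolates are in the scoop at (310,143), (202,197) and (292,215), and the rest are in the tray. I'll lift and then carry.

{"api": "jog_arm", "payload": {
  "commands": [
    {"dx": -0.14,"dy": 0,"dz": -0.17,"ax": 0,"ay": 0,"az": 0,"gripper": 1},
    {"dx": -0.28,"dy": 0,"dz": -0.343,"ax": 0,"ay": 0,"az": 0,"gripper": 1},
    {"dx": -0.28,"dy": 0,"dz": -0.343,"ax": 0,"ay": 0,"az": 0,"gripper": 1},
    {"dx": -0.28,"dy": 0,"dz": -0.343,"ax": 0,"ay": 0,"az": 0,"gripper": 1},
    {"dx": -0.14,"dy": 0,"dz": -0.17,"ax": 0,"ay": 0,"az": 0,"gripper": 1},
    {"dx": 0,"dy": 0,"dz": 0,"ax": 0,"ay": 0,"az": 0,"gripper": 1}
  ]
}}

```text
clock: 19.0
eef_pos: [475.6, -196.1, 166.6]
eef_rot: [3.14, 0.712, 1.481]
wrist_force: [-0.5, 0.3, -2.1]
finger_gap: 17.6
finger_force: 60.0
```

```bash
python3 - <<'E'
from h import *
lip_to([628,142,150],-1.55,-11,28)
E
```

```text
28 rows: shift [ 0.324  0.119 -0.274] turn [-0.015 -0.001 -0.017]
  lip now [ 463.9 -327.1  155.1] yaw -1.661 down -10.8 t 19.0 F [-0.5  0.3 -2.1] M [ 0.71  0.01 -0.04] gap 17.6 q [-0.13  0.3   1.8  -0.79  1.16  0.34]
```

{"api": "jog_arm", "payload": {
  "commands": [
    {"dx": 0.107,"dy": 0.04,"dz": -0.09,"ax": -0.005,"ay": 0,"az": -0.006,"gripper": 1},
    {"dx": 0.217,"dy": 0.08,"dz": -0.183,"ax": -0.01,"ay": 0,"az": -0.011,"gripper": 1},
    {"dx": 0.324,"dy": 0.119,"dz": -0.274,"ax": -0.015,"ay": 0,"az": -0.017,"gripper": 1},
    {"dx": 0.324,"dy": 0.119,"dz": -0.274,"ax": -0.015,"ay": 0,"az": -0.017,"gripper": 1},
    {"dx": 0.324,"dy": 0.119,"dz": -0.274,"ax": -0.015,"ay": 0,"az": -0.017,"gripper": 1},
    {"dx": 0.324,"dy": 0.119,"dz": -0.274,"ax": -0.015,"ay": 0,"az": -0.017,"gripper": 1},
    {"dx": 0.324,"dy": 0.119,"dz": -0.274,"ax": -0.015,"ay": 0,"az": -0.017,"gripper": 1},
    {"dx": 0.324,"dy": 0.119,"dz": -0.274,"ax": -0.015,"ay": 0,"az": -0.017,"gripper": 1},
    {"dx": 0.324,"dy": 0.119,"dz": -0.274,"ax": -0.015,"ay": 0,"az": -0.017,"gripper": 1},
    {"dx": 0.324,"dy": 0.119,"dz": -0.274,"ax": -0.015,"ay": 0,"az": -0.017,"gripper": 1}
  ]
}}

```text
clock: 20.25
eef_pos: [529.8, -45.8, 164.5]
eef_rot: [3.141, 0.712, 1.517]
wrist_force: [0.4, -0.0, -2.6]
finger_gap: 17.4
finger_force: 60.0
```

{"api": "jog_arm", "payload": {
  "commands": [
    {"dx": 0.324,"dy": 0.119,"dz": -0.274,"ax": -0.015,"ay": 0,"az": -0.017,"gripper": 1},
    {"dx": 0.324,"dy": 0.119,"dz": -0.274,"ax": -0.015,"ay": 0,"az": -0.017,"gripper": 1},
    {"dx": 0.324,"dy": 0.119,"dz": -0.274,"ax": -0.015,"ay": 0,"az": -0.017,"gripper": 1},
    {"dx": 0.324,"dy": 0.119,"dz": -0.274,"ax": -0.015,"ay": 0,"az": -0.017,"gripper": 1},
    {"dx": 0.324,"dy": 0.119,"dz": -0.274,"ax": -0.015,"ay": 0,"az": -0.017,"gripper": 1},
    {"dx": 0.324,"dy": 0.119,"dz": -0.274,"ax": -0.015,"ay": 0,"az": -0.017,"gripper": 1},
    {"dx": 0.324,"dy": 0.119,"dz": -0.274,"ax": -0.015,"ay": 0,"az": -0.017,"gripper": 1},
    {"dx": 0.324,"dy": 0.119,"dz": -0.274,"ax": -0.015,"ay": 0,"az": -0.017,"gripper": 1},
    {"dx": 0.324,"dy": 0.119,"dz": -0.274,"ax": -0.015,"ay": 0,"az": -0.017,"gripper": 1},
    {"dx": 0.324,"dy": 0.119,"dz": -0.274,"ax": -0.015,"ay": 0,"az": -0.017,"gripper": 1}
  ]
}}

```text
clock: 21.5
eef_pos: [583.3, 122.1, 162.8]
eef_rot: [3.141, 0.712, 1.557]
wrist_force: [0.8, -0.9, -3.1]
finger_gap: 17.5
finger_force: 60.0
```

{"api": "jog_arm", "payload": {
  "commands": [
    {"dx": 0.324,"dy": 0.119,"dz": -0.274,"ax": -0.015,"ay": 0,"az": -0.017,"gripper": 1},
    {"dx": 0.324,"dy": 0.119,"dz": -0.274,"ax": -0.015,"ay": 0,"az": -0.017,"gripper": 1},
    {"dx": 0.324,"dy": 0.119,"dz": -0.274,"ax": -0.015,"ay": 0,"az": -0.017,"gripper": 1},
    {"dx": 0.324,"dy": 0.119,"dz": -0.274,"ax": -0.015,"ay": 0,"az": -0.017,"gripper": 1},
    {"dx": 0.324,"dy": 0.119,"dz": -0.274,"ax": -0.015,"ay": 0,"az": -0.017,"gripper": 1},
    {"dx": 0.324,"dy": 0.119,"dz": -0.274,"ax": -0.015,"ay": 0,"az": -0.017,"gripper": 1},
    {"dx": 0.324,"dy": 0.119,"dz": -0.274,"ax": -0.015,"ay": 0,"az": -0.017,"gripper": 1},
    {"dx": 0.324,"dy": 0.119,"dz": -0.274,"ax": -0.015,"ay": 0,"az": -0.017,"gripper": 1},
    {"dx": 0.217,"dy": 0.08,"dz": -0.183,"ax": -0.01,"ay": 0,"az": -0.011,"gripper": 1},
    {"dx": 0.107,"dy": 0.04,"dz": -0.09,"ax": -0.005,"ay": 0,"az": -0.006,"gripper": 1}
  ]
}}

```text
clock: 22.75
eef_pos: [625.5, 274.8, 160.9]
eef_rot: [3.141, 0.712, 1.593]
wrist_force: [0.5, 0.0, -2.7]
finger_gap: 17.6
finger_force: 60.0
```

```bash
cat >> h.py <<'E'
def gold(n="top",S=140):
    c=cams.camera(n); h=cv2.cvtColor(c["image"],cv2.COLOR_RGB2HSV); m=((h[...,0]>18)&(h[...,0]<27)&(h[...,1]>S)&(h[...,2]>70)).astype(np.uint8)
    k,_,st,ce=cv2.connectedComponentsWithStats(m); print(n,[(ce[i].round(0).astype(int).tolist(),int(st[i,4])) for i in range(1,k) if st[i,4]>12]); return c
E
python3 - <<'E'
from h import *
lip_to([628,142,80],-1.55,-8,5)
c=gold(); s=gold("scene")
print("scoop px",proj(c,[[628,142,150],[628,227,140]]).round(),"bowl",proj(c,[628,134,55]).round(),"scene",proj(s,[[628,142,150],[628,227,140]]).round())
E
```

```text
5 rows: shift [ 0.194 -0.002  0.249] turn [0.001 0.056 0.   ]
  lip now [628.4 143.3 149.4] yaw -1.549 down -10.8 t 22.75 F [ 0.5  0.  -2.7] M [0.63 0.09 0.04] gap 17.6 q [ 0.57  0.9   0.86 -0.6   1.77  0.55]
top [([159, 188], 90), ([256, 186], 100), ([42, 228], 1325), ([235, 200], 97), ([249, 203], 25), ([464, 261], 64), ([505, 270], 198), ([450, 266], 53), ([497, 287], 102)]
scene [([224, 162], 56), ([212, 166], 81), ([230, 183], 21), ([241, 186], 37), ([327, 260], 35), ([346, 262], 47), ([484, 328], 1915)]
scoop px [[273. 195.]
 [231. 197.]] bowl [[280. 202.]] scene [[319. 253.]
 [348. 271.]]
```

{"api": "jog_arm", "payload": {
  "commands": [
    {"dx": 0.194,"dy": 0,"dz": 0.249,"ax": 0,"ay": 0.056,"az": 0,"gripper": 1},
    {"dx": 0.194,"dy": 0,"dz": 0.249,"ax": 0,"ay": 0.056,"az": 0,"gripper": 1},
    {"dx": 0.194,"dy": 0,"dz": 0.249,"ax": 0,"ay": 0.056,"az": 0,"gripper": 1},
    {"dx": 0.194,"dy": 0,"dz": 0.249,"ax": 0,"ay": 0.056,"az": 0,"gripper": 1},
    {"dx": 0.194,"dy": 0,"dz": 0.249,"ax": 0,"ay": 0.056,"az": 0,"gripper": 1},
    {"dx": 0,"dy": 0,"dz": 0,"ax": 0,"ay": 0,"az": 0,"gripper": 1}
  ]
}}

```text
clock: 23.6
eef_pos: [625.4, 271.6, 97.1]
eef_rot: [-3.141, 0.663, 1.593]
wrist_force: [0.4, 0.1, -2.0]
finger_gap: 18.1
finger_force: 60.0
```

```bash
python3 - <<'E'
from h import *
lip_to([628,145,60],-1.55,60,10)
E
```

```text
10 rows: shift [-0.279 -0.    -0.207] turn [-0.001  0.68   0.   ]
  lip now [628.1 140.7  79.2] yaw -1.55 down -8.0 t 23.6 F [ 0.4  0.1 -2. ] M [ 0.62  0.04 -0.01] gap 18.1 q [ 0.56  0.93  0.93 -0.56  1.64  0.6 ]
```

{"api": "jog_arm", "payload": {
  "commands": [
    {"dx": -0.279,"dy": 0,"dz": -0.207,"ax": 0,"ay": 0.68,"az": 0,"gripper": 1},
    {"dx": -0.279,"dy": 0,"dz": -0.207,"ax": 0,"ay": 0.68,"az": 0,"gripper": 1},
    {"dx": -0.279,"dy": 0,"dz": -0.207,"ax": 0,"ay": 0.68,"az": 0,"gripper": 1},
    {"dx": -0.279,"dy": 0,"dz": -0.207,"ax": 0,"ay": 0.68,"az": 0,"gripper": 1},
    {"dx": -0.279,"dy": 0,"dz": -0.207,"ax": 0,"ay": 0.68,"az": 0,"gripper": 1},
    {"dx": -0.279,"dy": 0,"dz": -0.207,"ax": 0,"ay": 0.68,"az": 0,"gripper": 1},
    {"dx": -0.279,"dy": 0,"dz": -0.207,"ax": 0,"ay": 0.68,"az": 0,"gripper": 1},
    {"dx": -0.279,"dy": 0,"dz": -0.207,"ax": 0,"ay": 0.68,"az": 0,"gripper": 1},
    {"dx": -0.279,"dy": 0,"dz": -0.207,"ax": 0,"ay": 0.68,"az": 0,"gripper": 1},
    {"dx": -0.279,"dy": 0,"dz": -0.207,"ax": 0,"ay": 0.68,"az": 0,"gripper": 1}
  ]
}}

```text
clock: 24.85
eef_pos: [627.9, 177.0, 190.6]
eef_rot: [3.138, -0.527, 1.595]
wrist_force: [0.3, -0.2, -2.2]
finger_gap: 17.9
finger_force: 60.0
```

{"api": "jog_arm", "payload": {
  "commands": [
    {"dx": 0,"dy": 0,"dz": 0,"ax": 0,"ay": 0,"az": 0,"gripper": 1},
    {"dx": 0,"dy": 0,"dz": 0,"ax": 0,"ay": 0,"az": 0,"gripper": 1},
    {"dx": 0,"dy": 0,"dz": 0,"ax": 0,"ay": 0,"az": 0,"gripper": 1},
    {"dx": 0,"dy": 0,"dz": 0,"ax": 0,"ay": 0,"az": 0,"gripper": 1}
  ]
}}

```text
clock: 25.35
eef_pos: [627.5, 178.4, 189.4]
eef_rot: [3.14, -0.523, 1.594]
wrist_force: [-0.7, -0.8, -2.6]
finger_gap: 17.1
finger_force: 60.0
```

```bash
python3 - <<'E'
from h import *
lip_to([628,150,140],-1.55,35,5)
c=gold(S=120); s=gold("scene",120)
print("bowl",proj(c,[628,134,20]).round(),"scene",proj(s,[628,134,20]).round())
E
```

```text
5 rows: shift [ 0.352  0.    -0.156] turn [ 0.    -0.5    0.002]
  lip now [628.4 146.   61.3] yaw -1.547 down 60.0 t 25.35 F [-0.7 -0.8 -2.6] M [-0.45  0.11  0.01] gap 17.1 q [ 0.02  0.53  1.34  0.54  1.32 -0.16]
top [([54, 221], 2962), ([494, 253], 13), ([506, 269], 294), ([464, 261], 93), ([450, 265], 71), ([497, 287], 142), ([516, 286], 32), ([509, 292], 26)]
scene [([310, 17], 1196), ([268, 7], 17), ([219, 150], 16), ([238, 180], 1530), ([318, 216], 75), ([300, 224], 28), ([461, 257], 13), ([309, 277], 24), ([317, 284], 38), ([449, 283], 13), ([444, 288], 14), ([440, 296], 17), ([484, 328], 1950)]
bowl [[281. 205.]] scene [[316. 279.]]
```

{"api": "jog_arm", "payload": {
  "commands": [
    {"dx": 0.25,"dy": 0,"dz": -0.43,"ax": 0,"ay": 0,"az": 0,"gripper": 1},
    {"dx": 0.25,"dy": 0,"dz": -0.43,"ax": 0,"ay": 0,"az": 0,"gripper": 1},
    {"dx": 0.25,"dy": 0,"dz": -0.43,"ax": 0,"ay": 0,"az": 0,"gripper": 1},
    {"dx": 0.5,"dy": 0,"dz": 0,"ax": 0,"ay": -0.5,"az": 0,"gripper": 1},
    {"dx": 0.5,"dy": 0,"dz": 0,"ax": 0,"ay": -0.5,"az": 0,"gripper": 1},
    {"dx": 0.8,"dy": 0,"dz": 0,"ax": 0,"ay": -0.7,"az": 0,"gripper": 1},
    {"dx": 0.8,"dy": 0,"dz": 0,"ax": 0,"ay": -0.7,"az": 0,"gripper": 1},
    {"dx": 0.6,"dy": 0,"dz": 0,"ax": 0,"ay": -0.7,"az": 0,"gripper": 1},
    {"dx": 0.4,"dy": 0,"dz": 0,"ax": 0,"ay": 0,"az": 0,"gripper": 1},
    {"dx": 0,"dy": 0,"dz": 0,"ax": 0,"ay": 0,"az": 0,"gripper": 1}
  ]
}}

```text
clock: 26.7
eef_pos: [624.5, 314.8, 287.8]
eef_rot: [3.141, 0.015, 1.593]
wrist_force: [-0.0, -0.5, -1.2]
finger_gap: 17.5
finger_force: 60.0
```

```bash
python3 - <<'E'
from h import *
lip_to([628,150,140],-1.55,35,5)
c=gold(S=120); s=gold("scene",120)
for k,P,r in ((c,[628,134,20],24),(s,[628,134,20],22)):
    u,v=proj(k,P)[0].astype(int); h=cv2.cvtColor(k["image"],cv2.COLOR_RGB2HSV)[v-r:v+r,u-r:u+r]; m=(h[...,1]>110)&(h[...,2]>40)
    print(u-r,v-r); print("\n".join("".join("#" if q else "." for q in row[::1]) for row in m[::2]))
E
```

```text
5 rows: shift [-0.413 -0.     0.217] turn [0.    0.117 0.001]
  lip now [626.6 221.3 194.5] yaw -1.549 down 29.1 t 26.7 F [-0.  -0.5 -1.2] M [-0.03  0.09  0.05] gap 17.5 q [ 0.42  0.63  0.88 -0.01  1.64  0.4 ]
top [([54, 221], 2962), ([276, 197], 44), ([287, 204], 86), ([279, 212], 79), ([487, 252], 22), ([507, 270], 340), ([464, 261], 94), ([490, 261], 20), ([450, 266], 72), ([489, 268], 13), ([497, 287], 187)]
scene [([276, 5], 83), ([315, 20], 1232), ([373, 42], 83), ([355, 50], 57), ([237, 180], 1568), ([379, 174], 46), ([377, 229], 27), ([311, 277], 52), ([321, 275], 37), ([317, 284], 42), ([484, 328], 1948)]
256 180
####.......................................#####
##...........................................###
#..............................................#
................................................
................................................
................................................
................................................
...................##...........................
...............#########........................
..............###########....
[... 1003 characters left out ...]
.........................
............................................
........................#####...............
..............#######.#########.............
.............##################.............
.............#########.#######..............
#.............#############.................
##.................#########................
###................#########..............##
#####...............########.............###
#######...............###..............#####
#########...........................########
#############....................###########
############################################
############################################
############################################
```

All three chocolates are in the bowl in both views: top (276,197), (287,204), (279,212). The other five are in the tray. Next the scoop goes to the mat.

```bash
python3 - <<'E'
from h import *
lip_to([447.9,-25.5,90],-1.42,0,12)
E
```

```text
12 rows: shift [-0.318 -0.447  0.43 ] turn [-0.016 -0.242 -0.061]
  lip now [626.9 219.3 194.8] yaw -1.551 down 29.1 t 26.8 F [ 0.4  0.2 -1.9] M [ 0.03  0.09 -0.05] gap 17.9 q [ 0.42  0.63  0.88 -0.02  1.64  0.4 ]
```

{"api": "jog_arm", "payload": {
  "commands": [
    {"dx": -0.318,"dy": -0.447,"dz": 0.43,"ax": -0.016,"ay": -0.242,"az": -0.061,"gripper": 1},
    {"dx": -0.318,"dy": -0.447,"dz": 0.43,"ax": -0.016,"ay": -0.242,"az": -0.061,"gripper": 1},
    {"dx": -0.318,"dy": -0.447,"dz": 0.43,"ax": -0.016,"ay": -0.242,"az": -0.061,"gripper": 1},
    {"dx": -0.318,"dy": -0.447,"dz": 0.43,"ax": -0.016,"ay": -0.242,"az": -0.061,"gripper": 1},
    {"dx": -0.318,"dy": -0.447,"dz": 0.43,"ax": -0.016,"ay": -0.242,"az": -0.061,"gripper": 1},
    {"dx": -0.318,"dy": -0.447,"dz": 0.43,"ax": -0.016,"ay": -0.242,"az": -0.061,"gripper": 1}
  ]
}}

```text
clock: 27.55
eef_pos: [522.0, 218.9, 194.4]
eef_rot: [3.132, 0.271, 1.653]
wrist_force: [0.5, 0.4, -1.8]
finger_gap: 17.6
finger_force: 60.0
```

{"api": "jog_arm", "payload": {
  "commands": [
    {"dx": -0.318,"dy": -0.447,"dz": 0.43,"ax": -0.016,"ay": -0.242,"az": -0.061,"gripper": 1},
    {"dx": -0.318,"dy": -0.447,"dz": 0.43,"ax": -0.016,"ay": -0.242,"az": -0.061,"gripper": 1},
    {"dx": -0.318,"dy": -0.447,"dz": 0.43,"ax": -0.016,"ay": -0.242,"az": -0.061,"gripper": 1},
    {"dx": -0.318,"dy": -0.447,"dz": 0.43,"ax": -0.016,"ay": -0.242,"az": -0.061,"gripper": 1},
    {"dx": -0.318,"dy": -0.447,"dz": 0.43,"ax": -0.016,"ay": -0.242,"az": -0.061,"gripper": 1},
    {"dx": -0.318,"dy": -0.447,"dz": 0.43,"ax": -0.016,"ay": -0.242,"az": -0.061,"gripper": 1},
    {"dx": 0,"dy": 0,"dz": 0,"ax": 0,"ay": 0,"az": 0,"gripper": 1},
    {"dx": 0,"dy": 0,"dz": 0,"ax": 0,"ay": 0,"az": 0,"gripper": 1}
  ]
}}

```text
clock: 28.55
eef_pos: [429.4, 100.9, 126.8]
eef_rot: [3.141, 0.523, 1.721]
wrist_force: [-0.1, 0.7, -2.7]
finger_gap: 17.7
finger_force: 60.0
```

```bash
python3 - <<'E'
from h import *
lip_to([447.9,-25.5,8],-1.42,0,5)
E
```

```text
5 rows: shift [ 0.204 -0.004  0.36 ] turn [ 0.    -0.001 -0.001]
  lip now [448.5 -24.8  90.7] yaw -1.421 down 0.0 t 28.55 F [-0.1  0.7 -2.7] M [0.44 0.15 0.01] gap 17.7 q [ 0.43  0.27  1.87 -0.54  1.21  0.53]
```

{"api": "jog_arm", "payload": {
  "commands": [
    {"dx": 0.204,"dy": 0,"dz": 0.36,"ax": 0,"ay": 0,"az": 0,"gripper": 1},
    {"dx": 0.204,"dy": 0,"dz": 0.36,"ax": 0,"ay": 0,"az": 0,"gripper": 1},
    {"dx": 0.204,"dy": 0,"dz": 0.36,"ax": 0,"ay": 0,"az": 0,"gripper": 1},
    {"dx": 0.204,"dy": 0,"dz": 0.36,"ax": 0,"ay": 0,"az": 0,"gripper": 1},
    {"dx": 0.204,"dy": 0,"dz": 0.36,"ax": 0,"ay": 0,"az": 0,"gripper": 1},
    {"dx": 0,"dy": 0,"dz": 0,"ax": 0,"ay": 0,"az": 0,"gripper": 1},
    {"dx": 0.025,"dy": 0,"dz": 0.043,"ax": 0,"ay": 0,"az": 0,"gripper": 1},
    {"dx": 0.025,"dy": 0,"dz": 0.043,"ax": 0,"ay": 0,"az": 0,"gripper": 1},
    {"dx": 0,"dy": 0,"dz": 0,"ax": 0,"ay": 0,"az": 0,"gripper": 1}
  ]
}}

```text
clock: 29.68
eef_pos: [428.9, 100.2, 39.5]
eef_rot: [-3.141, 0.525, 1.723]
wrist_force: [-0.9, -0.3, -1.0]
finger_gap: 17.5
finger_force: 60.0
```

{"api": "jog_arm", "payload": {
  "commands": [
    {"dx": 0.015,"dy": 0,"dz": 0.025,"ax": 0,"ay": 0,"az": 0,"gripper": 1},
    {"dx": 0,"dy": 0,"dz": 0,"ax": 0,"ay": 0,"az": 0,"gripper": 1}
  ]
}}

```text
clock: 29.92
eef_pos: [428.8, 100.2, 38.2]
eef_rot: [-3.141, 0.525, 1.724]
wrist_force: [-0.7, 0.5, -2.2]
finger_gap: 17.9
finger_force: 60.0
```

```bash
python3 - <<'E'
from h import *
lip_to([447.9,-25.5,3],-1.42,0,5)
E
```

```text
5 rows: shift [-0.002  0.    -0.003] turn [-0.     0.001  0.002]
  lip now [448.  -25.5   2.3] yaw -1.419 down -0.1 t 29.93 F [-0.7  0.5 -2.2] M [0.44 0.11 0.04] gap 17.9 q [ 0.43  0.43  1.92 -0.59  1.04  0.65]
```

{"api": "jog_arm", "payload": {
  "commands": [
    {"dx": 0.012,"dy": 0,"dz": 0.022,"ax": 0,"ay": 0,"az": 0,"gripper": 1},
    {"dx": 0,"dy": 0,"dz": 0,"ax": 0,"ay": 0,"az": 0,"gripper": 1}
  ]
}}

```text
clock: 30.18
eef_pos: [429.0, 100.2, 37.7]
eef_rot: [-3.141, 0.525, 1.723]
wrist_force: [-2.2, 1.1, 6.5]
finger_gap: 17.9
finger_force: 60.0
```

{"api": "jog_arm", "payload": {
  "commands": [
    {"dx": 0.008,"dy": 0,"dz": 0.014,"ax": 0,"ay": 0,"az": 0,"gripper": 1},
    {"dx": 0,"dy": 0,"dz": 0,"ax": 0,"ay": 0,"az": 0,"gripper": 1}
  ]
}}

```text
clock: 30.42
eef_pos: [429.1, 100.3, 37.5]
eef_rot: [3.141, 0.525, 1.723]
wrist_force: [-4.8, 3.6, 11.9]
finger_gap: 17.3
finger_force: 60.0
```

{"api": "jog_arm", "payload": {
  "commands": [
    {"dx": -0.009,"dy": 0,"dz": -0.016,"ax": 0,"ay": 0,"az": 0,"gripper": 1},
    {"dx": 0,"dy": 0,"dz": 0,"ax": 0,"ay": 0,"az": 0,"gripper": 0.6},
    {"dx": 0,"dy": 0,"dz": 0,"ax": 0,"ay": 0,"az": 0,"gripper": 0.3},
    {"dx": 0,"dy": 0,"dz": 0,"ax": 0,"ay": 0,"az": 0,"gripper": 0.3},
    {"dx": 0,"dy": 0,"dz": 0,"ax": 0,"ay": 0,"az": 0,"gripper": 0.3},
    {"dx": 0,"dy": 0,"dz": -0.4,"ax": 0,"ay": 0,"az": 0,"gripper": 0.3},
    {"dx": 0,"dy": 0,"dz": -0.7,"ax": 0,"ay": 0,"az": 0,"gripper": 0.3},
    {"dx": 0,"dy": 0,"dz": -0.9,"ax": 0,"ay": 0,"az": 0,"gripper": 0.3},
    {"dx": 0,"dy": 0,"dz": -0.9,"ax": 0,"ay": 0,"az": 0,"gripper": 0.3},
    {"dx": 0,"dy": 0,"dz": -0.9,"ax": 0,"ay": 0,"az": 0,"gripper": 0.3}
  ]
}}

```text
clock: 31.68
eef_pos: [416.9, 176.5, 170.8]
eef_rot: [-3.141, 0.524, 1.724]
wrist_force: [0.9, -0.3, -0.8]
finger_gap: 65.7
finger_force: 0.0
```

{"api": "jog_arm", "payload": {
  "commands": [
    {"dx": 0,"dy": 0,"dz": -0.9,"ax": 0,"ay": 0,"az": 0,"gripper": 0.3},
    {"dx": 0,"dy": 0,"dz": -0.9,"ax": 0,"ay": 0,"az": 0,"gripper": 0.3},
    {"dx": 0.7,"dy": 0,"dz": -0.5,"ax": 0,"ay": 0,"az": 0,"gripper": 0.3},
    {"dx": 0.7,"dy": 0,"dz": -0.5,"ax": 0,"ay": 0,"az": 0,"gripper": 0.3},
    {"dx": 0.7,"dy": 0,"dz": -0.5,"ax": 0,"ay": 0,"az": 0,"gripper": 0.3},
    {"dx": 0,"dy": 0,"dz": 0,"ax": 0,"ay": 0,"az": 0,"gripper": 0.3},
    {"dx": 0,"dy": 0,"dz": 0,"ax": 0,"ay": 0,"az": 0,"gripper": 0.3}
  ]
}}

```text
clock: 32.55
eef_pos: [396.1, 312.5, 241.4]
eef_rot: [-3.14, 0.524, 1.724]
wrist_force: [-0.7, -0.0, 0.2]
finger_gap: 65.8
finger_force: 0.0
```

```bash
python3 - <<'E'
from h import *
p,R,st=pose(); print(p,st["clock"])
c=gold(S=120); s=gold("scene",120); im=c["image"]
pts={"lip":[447.9,-25.5,5],"O":[441.5,16.5,3],"bk":[435.2,58.5,34],"tail":[418.7,166.8,70]}
for k,P in pts.items(): print(k,proj(c,P)[0].round())
h=cv2.cvtColor(im,cv2.COLOR_RGB2HSV)
m=((h[...,1]<80)&(h[...,2]>60)).astype(np.uint8)*255; m=cv2.morphologyEx(m,cv2.MORPH_OPEN,np.ones((3,3)))
r=cv2.minAreaRect(big(m,(290,255,365,330))); b=cv2.boxPoints(r); w=cast(c,b,20); print("scoop bowl",r,w[:,:2].round(0).tolist(),w.mean(0).round())
dk=((h[...,2]<45)).astype(np.uint8)*255; r=cv2.minAreaRect(big(dk,(240,255,330,330))); print("handle",r,cast(c,cv2.boxPoints(r),55)[:,:2].round(0).tolist())
# bystanders: change against the first picture
d=cv2.absdiff(im,np.load("top.npy")).max(2)
for n,q in (("mug",(329,170,390,235)),("jar",(458,160,505,205)),("stapler",(270,125,340,155)),("bowl",(248,170,312,235))):
    x0,y0,x1,y1=q; print(n,"changed px",int((d[y0:y1,x0:x1]>40).sum()))
E
```

```text
[396.08488683 312.52833106 241.36945783] 32.55
top [([54, 221], 2959), ([276, 197], 45), ([287, 203], 82), ([278, 212], 80), ([494, 253], 24), ([504, 253], 16), ([464, 261], 94), ([502, 277], 477), ([450, 266], 68), ([515, 290], 19), ([115, 301], 95), ([138, 350], 39)]
scene [([321, 23], 1557), ([399, 2], 26), ([390, 19], 34), ([236, 179], 1831), ([533, 157], 15), ([311, 276], 51), ([321, 275], 38), ([317, 284], 41), ([484, 328], 1955)]
lip [354. 284.]
O [336. 287.]
bk [317. 291.]
tail [266. 300.]
scoop bowl ((334.76678466796875, 287.01177978515625), (28.5587215423584, 38.927913665771484), 79.99201965332031) [[467.0, 66.0], [480.0, -19.0], [418.0, -28.0], [405.0, 57.0]] [443.  19.  20.]
handle ((290.92578125, 294.872314453125), (6.435618877410889, 49.81926727294922), 79.82449340820312) [[427.0, 167.0], [443.0, 62.0], [429.0, 60.0], [413.0, 165.0]]
mug changed px 0
jar changed px 0
stapler changed px 0
bowl changed px 450
```

```bash
python3 -c "from cell import job; print(job.sign_off())"
```

```text
the job is handed in; nothing more can be done
None
```

The job is handed in: three chocolates are in the white bowl and five still in the tray, the scoop lies empty and right way up on the cork mat, and the mug, jar and stapler did not move (about 33 of the 67 s used).

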